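# Find the full carton by weight and put it away

### The arm

A 6-joint arm with a two-finger parallel gripper is mounted at the origin on the work surface. World frame = base frame: x ahead of the robot, y to its left, z up, the work surface at z = 0. Lengths are in m, angles in rad, forces in N, time in s.
With the tool pointing down it reaches from about 0.4 to 0.825 m from the base axis. Payload 7 kg.
Tool frame: the origin (TCP) lies on the centre line of the jaws, within the pads' length; the fingertips stand 25 mm ahead of it and the grasp point (between the pads) lies 6 mm ahead of it; z points along the fingers, y is the direction in which the jaws open and shut (so a half turn about z gives the same grasp; the last joint's range is limited). The gripper opens to 88 mm and grips with 3 to 60 N. Pads are 19 mm wide; open, the fingers measure 130 mm over their backs; the gripper's body (78 mm by 193 mm) begins 47 mm behind the grasp point.
Start: joints at [-0.938, 0.359, 0.012, 0, -1.224, -0.288], TCP at [0.228, -0.635, 0.214] pointing down, gripper open.
Joint ranges: [-3.07, 3.07], [-1.43, 2.12], [-1.02, 1.25], [-3.03, 1.67], [-3.05, -0], [-3.03, 3.03]. Speed limits (rad/s): [2.39, 2.39, 3.01, 3.14, 3.14, 3.14].

### API

Orientations are given as [roll, pitch, yaw] about the fixed x, y, z axes, in that order (R = Rz(yaw) Ry(pitch) Rx(roll)).
In Python, from station import * gives the robot as it stands. The module is installed in compiled form; this text tells all that it offers.
- The arm moves only by the tool step_arm, never from a script. Its argument "commands" is text: rows parted by semicolons, each of 6 numbers parted by spaces: the shift along the tool's x, y, z in mm, then the turn, a rotation vector about the tool's x, y, z in rad. A call has 1 to 8 rows; each row shifts and turns the commanded pose from where the row before left it, along the tool's axes as they then stand; what a row does not reach is not made up. A row lasts 1/8 s, in which the tool goes at most 62.5 mm and 10.7 degrees, less where a joint would pass 70% of its speed; a pose out of reach is approached as far as the arm can. A call is refused whole if a number of a shift passes 62.5 or a number of a turn 0.188, either way. A call with a gripper value outside its range is refused whole. "jaw" is the finger opening in mm, from 0 to 87.6, set as the call begins (left out, the last holds). The fingers move at their own pace and stop on an object; "grip_force" is the grip in N (left out, the last holds). Time passes only in rows, so rows that do not move let the fingers close. It gives the time, the measured TCP pose, the force and the opening at its end, in the units of the state.
- get_state(): the state, without advancing time (a new reading comes with each control period).
- grab_frame(name): name is "scene" or "top" or "wrist"; returns a dict with "frame" (420x560x3 uint8, red, green, blue), "fovy" (degrees; the focal length in pixels is half the picture's height over the tangent of half this angle, whatever the lens; pixels are square), "cx", "cy" (the principal point, pixels), "rvec" (rotation vector, rad) and "tvec" (3), from world to camera coordinates, as OpenCV has them; the wrist camera has in their place "tool_from_camera" (4x4, takes a point from camera to tool coordinates, whose origin is the TCP and whose axes are the flange's). Camera axes: x right, y down, z forward; pixel columns grow to the right and rows downward; lengths in m; the calibration is good to about 2 mm. A picture is of the moment at which its call begins: read the wrist's pose just before it. There is no depth.
- job_done(): hands the job in, once; it reports no verdict.
Trained networks look in a picture, given as the dict that the camera call returned (one of the last four; its "shot" number tells which), for a name from the list of things; names that differ only in an ending like _2 or _b are one class to them, and where a whole thing is asked for, a point or a joint stands for the part that bears it (a point fixed in the world has none). Each returns a list of dicts, best first, with "conf" (0 to 1); they miss things now and then, are a little off and sometimes report something else, mostly with a low value. They report only what shows in the picture. A call takes as long as a camera call.
- recognise(picture, name): "pixel" ([column, row] in pixels, amid what is visible of it).
The state is a dict: "t": time; "q": joint angles; "qd": joint speeds; "joint_efforts": joint torques, N m; "eef_pos": TCP position; "ee_rot": TCP orientation; "force": force on the tool from outside, world axes, zero at the start; "moment": the same for the moment, N m; "width": finger opening in m.
Only numpy, scipy, OpenCV 4.12 (cv2) and the standard library are available. Lean on these libraries where they do the work, as an engineer would, in place of code of your own. Each camera call takes 0.05 s, during which the arm holds its last target.

### The job

One of the three identical closed cartons on the packing mat is still full and clearly heavier than the other two. Seen from the robot, heft them one at a time from left to right, lifting each a few centimetres clear and setting it back upright on the mat before you lift the next; then stand the heavy one upright in the open pull-out tray of the white cabinet and push the tray fully shut, leaving the two light ones standing on the mat. Set cartons down gently, never tip them over, and do not disturb the tape roll, can and screwdriver.

Things in the scene. Friction and masses are not known exactly. Their poses are not given: they have to be found in the camera images.
- carton_a: the left carton of the row as seen from the robot (greatest y): closed brown cardboard carton, 110 (its x) x 60 (its y) x 80 mm high, a strip of pale tape along the top; origin at the centre of its underside, z up. All three look the same; two weigh 170 to 280 g and one, drawn anew each time, 600 to 850 g. The load sits in the middle. Its 60 mm width is the one to grip, from above; 30 N of grip holds it
- carton_b: the middle carton of the row, same as carton_a in look and size; origin at the centre of its underside
- carton_c: the right carton of the row (least y), same as carton_a in look and size; origin at the centre of its underside
- mat: fixed black rubber packing mat, 190 (its x) x 390 (its y) x 6 mm thick; origin at the centre of its underside. The cartons stand on it in a row along its y, about 130 mm apart, their 110 mm length roughly along its x
- cabinet: fixed low white cabinet, 270 deep (its x) x 230 wide x 130 mm high, open front facing the robot (its -x side) and closed on top; holds one pull-out tray that slides along the cabinet's x axis. Origin at the middle of its front lower edge, x into its depth, z up. Free height above the tray floor inside is 99 mm
- tray (a joint): how far the tray is pushed in: 0 fully out, 0.2 m fully shut; it starts 0.005 to 0.035 m in, that is, open. It slides with about 2 N of friction and stays where it is left
- tray_in (a point): centre of the tray's floor (upper side), moving with the tray, same axes as the cabinet. The floor inside is 235 (x) x 190 mm (y); plywood side and back walls rise 37 mm above the floor. The white front panel, 15 mm thick, is at its -x end and rises 79 mm above the floor. When the tray is pushed in by q (mm), the floor lies in the open, clear of the cabinet's top, from x = -117 (the inside of the front panel) to x = 62 - q in this point's frame
- tray_handle (a point): middle of the steel bar handle of the tray, moving with the tray: a level bar about 10 mm thick and 110 mm long along the cabinet's y, 35 mm in front of the front panel, 74 mm above the table. Pushing it (or the front panel) towards the cabinet's +x shuts the tray
- tape_roll: bystander: roll of packing tape lying flat, 110 mm across, 48 mm high; origin at the centre of its underside
- spray_can: bystander: upright metal can, 60 mm across, 170 mm high; origin at the centre of its underside
- screwdriver: bystander: screwdriver lying on the table, 200 mm long; origin under its middle

How it is judged:
On the way, in this order (a step that is already met when the one before it is completed fails the run):
1. the left carton is held up at least 2 cm clear of the mat while the other two stand on the mat (z of carton_a in the frame of mat above 0.026 m and x of carton_b in the frame of mat between -0.095 and 0.095 m and y of carton_b in the frame of mat between -0.195 and 0.195 m and z of each of carton_b, carton_c in the frame of mat below 0.011 m and angle between each of carton_b, carton_c's own z axis and vertical below 0.12 rad and linear speed of each of carton_b, carton_c below 0.02 m/s and x of carton_c in the frame of mat between -0.095 and 0.095 m and y of carton_c in the frame of mat between -0.195 and 0.195 m), for 0.3 s.
2. the middle carton is held up at least 2 cm clear of the mat while the other two stand on the mat (z of carton_b in the frame of mat above 0.026 m and x of carton_a in the frame of mat between -0.095 and 0.095 m and y of carton_a in the frame of mat between -0.195 and 0.195 m and z of each of carton_a, carton_c in the frame of mat below 0.011 m and angle between each of carton_a, carton_c's own z axis and vertical below 0.12 rad and linear speed of each of carton_a, carton_c below 0.02 m/s and x of carton_c in the frame of mat between -0.095 and 0.095 m and y of carton_c in the frame of mat between -0.195 and 0.195 m), for 0.3 s.
3. the right carton is held up at least 2 cm clear of the mat while the other two stand on the mat (z of carton_c in the frame of mat above 0.026 m and x of carton_a in the frame of mat between -0.095 and 0.095 m and y of carton_a in the frame of mat between -0.195 and 0.195 m and z of each of carton_a, carton_b in the frame of mat below 0.011 m and angle between each of carton_a, carton_b's own z axis and vertical below 0.12 rad and linear speed of each of carton_a, carton_b below 0.02 m/s and x of carton_b in the frame of mat between -0.095 and 0.095 m and y of carton_b in the frame of mat between -0.195 and 0.195 m), for 0.3 s.
At the end, for the whole second after the job is handed in: The heavy carton stands upright (within 7 degrees) at rest on the floor of the tray, the tray is shut to within 8 mm, and the two light cartons stand upright at rest on the mat, their centres within its outline (value of joint tray above 0.192 m and velocity of joint tray between -0.01 and 0.01 m/s and ((x of carton_a in the frame of tray_in between -0.1 and 0.1 m and y of carton_a in the frame of tray_in between -0.085 and 0.085 m and z of carton_a in the frame of tray_in between -0.005 and 0.006 m and angle between each of carton_a, carton_b, carton_c's own z axis and vertical below 0.12 rad and linear speed of each of carton_a, carton_b, carton_c below 0.02 m/s and contact force between carton_a and cabinet above 4.2 N and x of carton_b in the frame of mat between -0.095 and 0.095 m and y of carton_b in the frame of mat between -0.195 and 0.195 m and z of each of carton_b, carton_c in the frame of mat below 0.011 m and x of carton_c in the frame of mat between -0.095 and 0.095 m and y of carton_c in the frame of mat between -0.195 and 0.195 m) or (x of carton_b in the frame of tray_in between -0.1 and 0.1 m and y of carton_b in the frame of tray_in between -0.085 and 0.085 m and z of carton_b in the frame of tray_in between -0.005 and 0.006 m and angle between each of carton_b, carton_a, carton_c's own z axis and vertical below 0.12 rad and linear speed of each of carton_b, carton_a, carton_c below 0.02 m/s and contact force between carton_b and cabinet above 4.2 N and x of carton_a in the frame of mat between -0.095 and 0.095 m and y of carton_a in the frame of mat between -0.195 and 0.195 m and z of each of carton_a, carton_c in the frame of mat below 0.011 m and x of carton_c in the frame of mat between -0.095 and 0.095 m and y of carton_c in the frame of mat between -0.195 and 0.195 m) or (x of carton_c in the frame of tray_in between -0.1 and 0.1 m and y of carton_c in the frame of tray_in between -0.085 and 0.085 m and z of carton_c in the frame of tray_in between -0.005 and 0.006 m and angle between each of carton_c, carton_a, carton_b's own z axis and vertical below 0.12 rad and linear speed of each of carton_c, carton_a, carton_b below 0.02 m/s and contact force between carton_c and cabinet above 4.2 N and x of carton_a in the frame of mat between -0.095 and 0.095 m and y of carton_a in the frame of mat between -0.195 and 0.195 m and z of each of carton_a, carton_b in the frame of mat below 0.011 m and x of carton_b in the frame of mat between -0.095 and 0.095 m and y of carton_b in the frame of mat between -0.195 and 0.195 m))); the robot touches nothing.
It fails at once if a carton is tipped by more than 35 degrees (angle between any of carton_a, carton_b, carton_c's own z axis and vertical above 0.61 rad).
It fails at once if a carton is dropped from more than about 2 cm or flung: it moves at more than 0.6 m/s with no finger on it ((linear speed of carton_a above 0.6 m/s and contact force between the fingers and carton_a below 0.1 N) or (linear speed of carton_b above 0.6 m/s and contact force between the fingers and carton_b below 0.1 N) or (linear speed of carton_c above 0.6 m/s and contact force between the fingers and carton_c below 0.1 N)).
It fails at once if the tape roll, can or screwdriver is moved by more than 30 mm (distance of any of tape_roll, spray_can, screwdriver from where it was at the start of the episode above 0.03 m).
It also fails if it takes over 72 s, if anything falls off the work surface, if the arm or the gripper's body presses on something with over 40 N, if the wrist force passes 120 N, or if a joint passes its speed limit or range.

## Working session

There is one attempt and no reset: what is moved stays moved. The work goes in short steps, Python scripts to look and compute and a tool call to move; the robot and the scene stay as the last step left them, time stands still between calls to the robot, and variables do not carry over. Pictures are saved under pics/ and viewed, and the job is handed in when it is done.

Besides the shell and the picture viewer there is one more tool, called after "Call:" as name(argument=value, ...), one argument or row to a line, values as JSON. step_arm: Moves the arm, as the interface text tells. Its arguments: {"type":"object","properties":{"commands":{"type":"string"},"jaw":{"type":"number"},"grip_force":{"type":"number"}},"required":["commands"]}

```bash
mkdir -p pics
cat > h.py <<'E'
from station import *
import numpy as np, cv2
def shot(n,fn):
    d=grab_frame(n); cv2.imwrite('pics/'+fn,cv2.cvtColor(d['frame'],cv2.COLOR_RGB2BGR)); return d
def K(d):
    f=d['frame'].shape[0]/2/np.tan(np.radians(d['fovy'])/2)
    return np.array([[f,0,d['cx']],[0,f,d['cy']],[0,0,1]])
def ray(d,p):
    R=cv2.Rodrigues(np.array(d['rvec'],float))[0];t=np.array(d['tvec'],float).ravel()
    v=R.T@np.linalg.inv(K(d))@np.array([p[0],p[1],1.]); return -R.T@t, v/np.linalg.norm(v)
def atz(d,p,z):
    o,v=ray(d,p); return o+v*(z-o[2])/v[2]
def tri(d1,p1,d2,p2):
    o1,a=ray(d1,p1);o2,b=ray(d2,p2)
    s=np.linalg.lstsq(np.c_[a,-b],o2-o1,rcond=None)[0]
    x,y=o1+a*s[0],o2+b*s[1]; return (x+y)/2, np.linalg.norm(x-y)
def proj(d,P):
    return cv2.projectPoints(np.array(P,float).reshape(-1,3),np.array(d['rvec'],float),np.array(d['tvec'],float),K(d),None)[0].reshape(-1,2)
E
python3 - <<'E'
from h import *
np.set_printoptions(precision=4,suppress=True)
s=get_state();print(s)
a=shot('scene','s0.png');b=shot('top','t0.png')
for d in (a,b):
    print(d['fovy'],d['cx'],d['cy'],d['rvec'],d['tvec'],ray(d,(280,210)))
    for n in ['carton_a','mat','cabinet','tray','tray_handle','tape_roll','spray_can','screwdriver']:
        print(n,[(np.round(r['pixel']),round(r['conf'],2)) for r in recognise(d,n)[:5]])
import pickle
for d,n in((a,'s0'),(b,'t0')): pickle.dump(d,open(n+'.pkl','wb'))
E
```

```text
{'t': 0.0, 'q': array([-0.9379,  0.3594,  0.0111, -0.0004, -1.2241, -0.2881]), 'qd': array([ 0.0008,  0.0002, -0.0007,  0.0003, -0.0003,  0.0012]), 'joint_efforts': array([ -0.0006, -58.2709,  29.3047,   6.9971,   0.0068,  -0.0002]), 'eef_pos': array([ 0.2279, -0.6348,  0.2132]), 'ee_rot': array([ 3.1399, -0.0001, -2.797 ]), 'force': array([-0.8926, -0.2961,  0.118 ]), 'moment': array([ 0.0415,  0.0569, -0.0422]), 'width': 0.0876013733315158}
43.830812020604405 280.99599697599257 219.50532740865333 [ 0.6422  2.6995 -1.0956] [ 0.5234 -0.174   1.6343] (array([1.0159, 0.9023, 1.0625]), array([-0.304 , -0.6389, -0.7066]))
carton_a [(array([367., 302.]), 0.86), (array([359., 258.]), 0.73), (array([337., 227.]), 0.73), (array([256., 152.]), 0.73)]
mat [(array([343., 294.]), 0.87)]
cabinet [(array([190., 165.]), 0.9), (array([238., 276.]), 0.51)]
tray [(array([257., 154.]), 0.72)]
tray_handle [(array([256., 154.]), 0.88)]
tape_roll [(array([212., 242.]), 0.63)]
spray_can [(array([236., 276.]), 0.61), (array([254., 156.]), 0.31)]
screwdriver [(array([282., 343.]), 0.86), (array([345., 294.]), 0.42)]
49.79246653156832 285.66407120562405 206.27354223448043 [ 2.1825 -2.1371  0.0772] [0.0329 0.6088 1.2193] (array([0.4879, 0.013 , 1.2729]), array([ 0.0877,  0.0385, -0.9954]))
carton_a [(array([171., 233.]), 0.78), (array([213., 251.]), 0.74), (array([232., 250.]), 0.71), (array([258., 257.]), 0.63)]
mat [(array([231., 250.]), 0.72), (array([406., 222.]), 0.71)]
cabinet [(array([405., 167.]), 0.76)]
tray [(array([408., 224.]), 0.76)]
tray_handle [(array([412., 229.]), 0.57)]
tape_roll [(array([288., 136.]), 0.65)]
spray_can [(array([232., 140.]), 0.89)]
screwdriver [(array([184., 153.]), 0.68)]
```

View pics/s0.png

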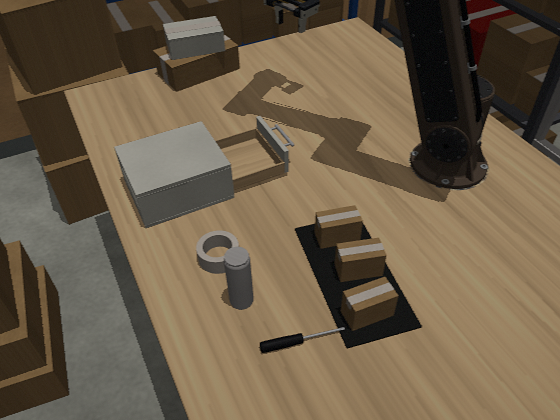

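View pics/t0.png

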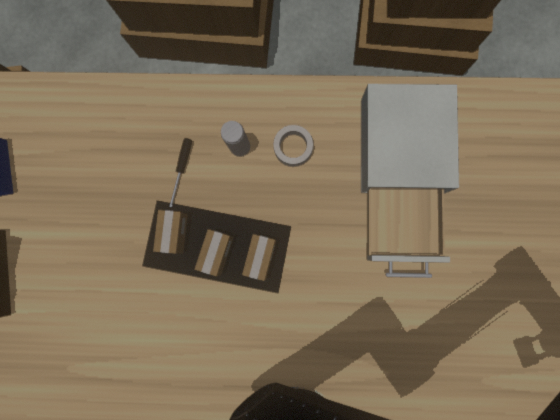

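Run:
```python
import cv2
t=cv2.imread('pics/t0.png');cv2.imwrite('pics/t0a.png',cv2.resize(t[185:315,130:310],None,fx=4.4,fy=4.4,interpolation=cv2.INTER_CUBIC))
cv2.imwrite('pics/t0b.png',cv2.resize(t[120:280,320:500],None,fx=3.7,fy=3.7,interpolation=cv2.INTER_CUBIC))
t=cv2.imread('pics/s0.png');cv2.imwrite('pics/s0a.png',cv2.resize(t[190:370,270:450],None,fx=3.3,fy=3.3,interpolation=cv2.INTER_CUBIC))
```

```text
(no output)
```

View pics/t0a.png

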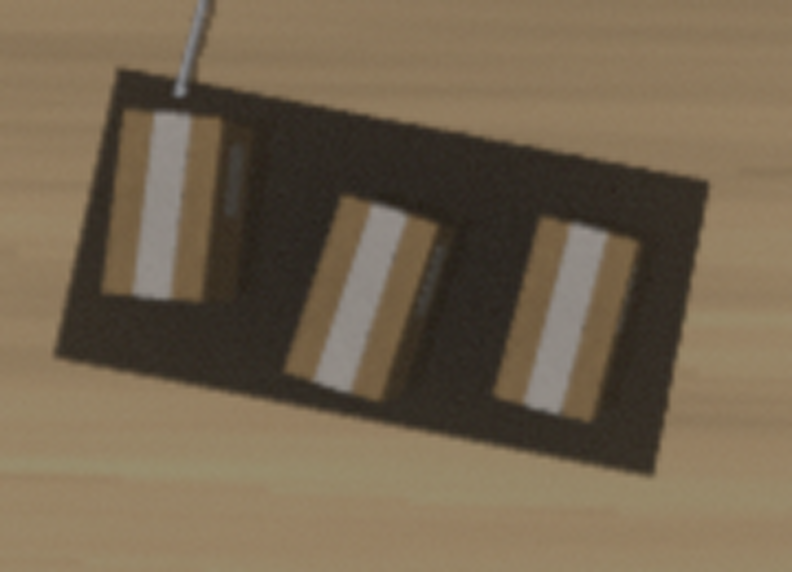

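View pics/t0b.png

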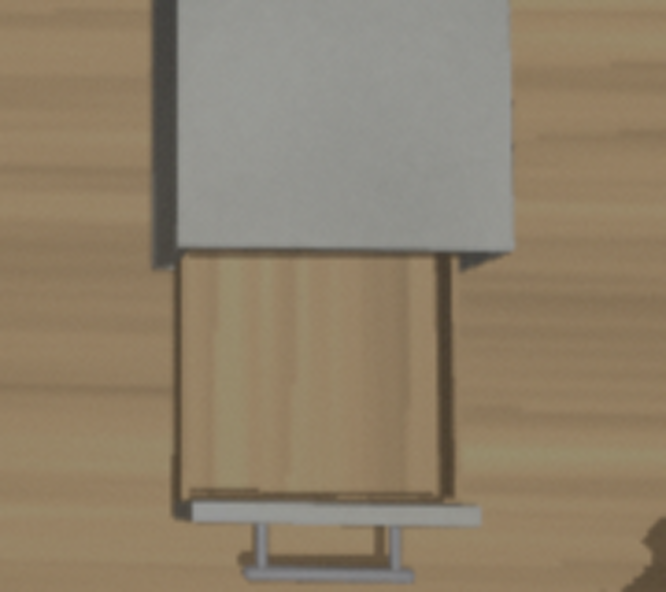

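View pics/s0a.png

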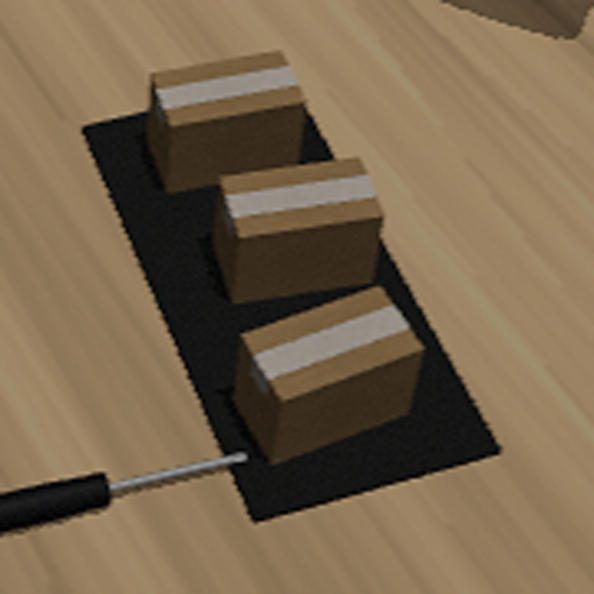

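```bash
cat > m.py <<'E'
from h import *
import pickle
np.set_printoptions(precision=4,suppress=True)
a=pickle.load(open('s0.pkl','rb'));b=pickle.load(open('t0.pkl','rb'))
def up(pts,s,o): return (np.array(pts,float)+.5)/s-.5+np.array(o)
T={'A':[(120,110),(222,118),(205,302),(102,294)],'B':[(342,194),(440,218),(384,402),(286,374)],'C':[(540,215),(640,240),(593,422),(494,397)]}
S={'C':[(150,73),(168,125),(304,103),(282,52)],'B':[(218,178),(236,238),(382,214),(362,158)],'A':[(242,338),(278,402),(424,348),(378,288)]}
# top: TL=far-left(x+,y+). scene: camera looks from far-left; far = left in image
for k in 'ABC':
    t=up(T[k],4.4,(130,185)); s=up(S[k],3.3,(270,190))
    c,g=tri(a,s.mean(0),b,t.mean(0)); print(k,'tri centre',c,g)
    for d,p in ((b,t),(a,s)):
        P=np.array([atz(d,q,.086) for q in p]); C=P.mean(0)
        # pair far and near ends
        o=P[np.argsort(P[:,0])]; v=o[2:].mean(0)-o[:2].mean(0)
        print('   ',C[:2],'yaw',np.degrees(np.arctan2(v[1],v[0])),'len',np.linalg.norm(v))
M=[atz(b,q,.006) for q in up([(118,68),(708,182),(655,474),(55,355)],4.4,(130,185))]
print('mat',np.array(M),np.mean(M,0))
for n,pts,z in (('cabfront',[(180,248),(514,248)],.13),('handle',[(243,572),(413,578)],.079),('panelfront top',[(193,522),(480,525)],.095),('panel top back',[(190,502),(480,506)],.095)):
    print(n,np.array([atz(b,q,z) for q in up(pts,3.7,(320,120))]))
E
python3 m.py
python3 - <<'E'
import cv2
t=cv2.imread('pics/s0.png');cv2.imwrite('pics/s0b.png',cv2.resize(t[100:240,105:305],None,fx=4,fy=4,interpolation=cv2.INTER_CUBIC))
E
```

```text
A tri centre [0.5315 0.3562 0.0853] 0.004436984950475591
    [0.5299 0.3572] yaw -2.7418831550955094 len 0.1105402321561642
    [0.5332 0.3552] yaw -3.718265638139783 len 0.11084280906488363
B tri centre [0.4794 0.2334 0.0862] 0.0032559619024180634
    [0.4783 0.2343] yaw -15.153091586747214 len 0.11244543673673983
    [0.4804 0.2322] yaw -16.03744155628211 len 0.11179108298757831
C tri centre [0.4698 0.1113 0.0864] 0.003993994637508364
    [0.4683 0.1124] yaw -12.852620357155919 len 0.1107243061626145
    [0.471  0.1097] yaw -14.741210955101582 len 0.10982342249976886
mat [[0.6207 0.4134 0.006 ]
 [0.5551 0.0315 0.006 ]
 [0.371  0.0609 0.006 ]
 [0.4363 0.4446 0.006 ]] [0.4958 0.2376 0.006 ]
cabfront [[ 0.6525 -0.1656  0.13  ]
 [ 0.6567 -0.3926  0.13  ]]
handle [[ 0.4309 -0.2187  0.079 ]
 [ 0.4295 -0.3372  0.079 ]]
panelfront top [[ 0.4653 -0.1809  0.095 ]
 [ 0.4678 -0.3789  0.095 ]]
panel top back [[ 0.4791 -0.1788  0.095 ]
 [ 0.4809 -0.379   0.095 ]]
```

View pics/s0b.png

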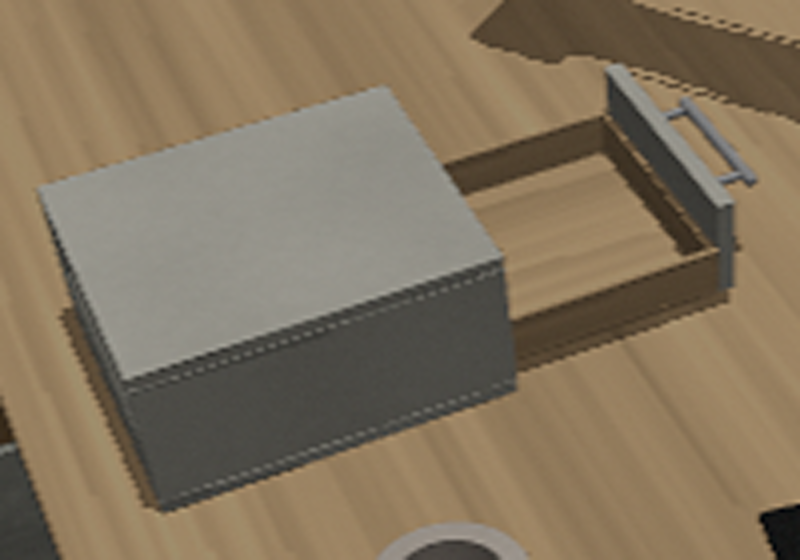

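```bash
cat > plan.py <<'E'
# usage: plan.py x y z yaw [n]  -> rows from commanded pose (measured if none) to target
import sys
from h import *
from scipy.spatial.transform import Rotation as Ro
s=get_state(); p=np.array(s['eef_pos']);R=Ro.from_euler('xyz',s['ee_rot'])
x,y,z,yaw=map(float,sys.argv[1:5])
T=np.array([x,y,z]);RT=Ro.from_euler('xyz',[np.pi,0,yaw])
d=np.linalg.norm(T-p); w=(R.inv()*RT).as_rotvec()
n=int(sys.argv[5]) if len(sys.argv)>5 else int(max(np.ceil(d/.052),np.ceil(np.linalg.norm(w)/.17),1))
print('t',s['t'],'p',np.round(p,4),np.round(s['ee_rot'],4),'q',np.round(s['q'],3),'F',np.round(s['force'],2),'w',round(s['width'],4),'dist',round(d,4),'n',n)
rows=[]
for i in range(n):
    k=n-i
    dp=R.inv().apply(T-p)/k*1000; dr=(R.inv()*RT).as_rotvec()/k
    dp=np.round(dp,1);dr=np.round(dr,3)
    rows.append(' '.join('%g'%(v+0) for v in (*dp,*dr)))
    p=p+R.apply(dp/1000);R=R*Ro.from_rotvec(dr)
for i in range(0,n,8): print('; '.join(rows[i:i+8]))
E
python3 plan.py .5 -.1 .23 -3.0; python3 -c "
from h import *
import pickle
b=pickle.load(open('t0.pkl','rb'));print(atz(b,(232,130),.17),atz(b,(172,206),.01),atz(b,(293,145),.02))"
```

```text
t 0.9 p [ 0.2281 -0.6353  0.2142] [-3.1415  0.     -2.7968] q [-0.938  0.359  0.012 -0.    -1.224 -0.288] F [-0.2  -0.26 -0.07] w 0.0878 dist 0.6006 n 12
-36.4 34.3 -1.3 0 0 0.017; -35.8 34.9 -1.3 0 0 0.017; -35.2 35.5 -1.3 0 0 0.017; -34.6 36.1 -1.3 0 0 0.017; -34 36.7 -1.3 0 0 0.017; -33.4 37.3 -1.3 0 0 0.017; -32.7 37.9 -1.3 0 0 0.017; -32.1 38.4 -1.3 0 0 0.017
-31.4 39 -1.4 0 0 0.017; -30.7 39.5 -1.3 0 0 0.017; -30.1 40 -1.4 0 0 0.017; -29.3 40.5 -1.3 0 0 0.016
[0.78315066 0.1802973  0.17      ] [0.60431163 0.36704709 0.01      ] [0.78284432 0.02910642 0.02      ]
```

Call:
step_arm(
  commands="-36 34 -1 0 0 0.017; -36 35 -1 0 0 0.017; -35 36 -1 0 0 0.017; -35 36 -1 0 0 0.017; -34 37 -1 0 0 0.017; -33 37 -1 0 0 0.017; -33 38 -1 0 0 0.017; -32 38 -1 0 0 0.017",
)

```text
t: 1.9
eef_pos: [0.4099, -0.2772, 0.2226]
ee_rot: [-3.141, 0.001, -2.933]
force: [1.4, -0.4, -0.1]
width: 0.0876
```

Call:
step_arm(
  commands="-31 39 -1 0 0 0.017; -31 40 -1 0 0 0.017; -30 40 -1 0 0 0.017; -29 40 -1 0 0 0.017",
)

```text
t: 2.4
eef_pos: [0.4999, -0.0986, 0.2266]
ee_rot: [-3.142, 0.001, -3.001]
force: [0.8, -0.5, -0.1]
width: 0.0876
```

```bash
python3 plan.py .5315 .356 .16 -3.198
```

```text
t 2.4 p [ 0.4999 -0.0986  0.2266] [-3.1415e+00  9.0000e-04 -3.0010e+00] q [ 0.191  0.075 -0.328  0.    -1.167 -1.622] F [ 0.77 -0.46 -0.06] w 0.0876 dist 0.4605 n 9
-10.5 49.5 7.4 0 0 0.022; -9.5 49.7 7.4 0 0 0.022; -8.4 49.9 7.4 0 0 0.022; -7.3 50.1 7.4 0 0 0.022; -6.1 50.3 7.4 0 0 0.022; -5 50.4 7.4 0 0 0.022; -3.9 50.5 7.4 0 0 0.022; -2.9 50.6 7.4 0 0 0.021
-1.7 50.6 7.5 0 0.001 0.022
```

Call:
step_arm(
  commands="-10 50 7 0 0 0.022; -9 50 7 0 0 0.022; -8 50 7 0 0 0.022; -7 50 7 0 0 0.022; -6 50 8 0 0 0.022; -5 50 8 0 0 0.022; -4 50 8 0 0 0.022; -3 50 8 0 0 0.022",
)

```text
t: 3.4
eef_pos: [0.5256, 0.3044, 0.1662]
ee_rot: [3.141, 0.0, 3.106]
force: [1.3, -0.2, 0.5]
width: 0.0879
```

Call:
step_arm(
  commands="-2 51 7 0 0 0.022; 0 0 0 0 0 0",
)

```text
t: 3.65
eef_pos: [0.529, 0.3565, 0.1577]
ee_rot: [-3.141, -0.001, 3.087]
force: [-0.1, -0.9, -0.1]
width: 0.0876
```

```bash
python3 - <<'E'
from h import *
d=shot('wrist','w1.png'); print(d['tool_from_camera'],d['cx'],d['cy'],d['fovy'])
E
python3 plan.py .5315 .356 .064 -3.198
```

```text
[[ 1.58665713e-04 -9.64416528e-01 -2.64387473e-01  7.06894656e-02]
 [ 9.99999947e-01  2.28321190e-04 -2.32730485e-04  4.41450263e-04]
 [ 2.84814389e-04 -2.64387422e-01  9.64416513e-01 -1.70031761e-01]
 [ 0.00000000e+00  0.00000000e+00  0.00000000e+00  1.00000000e+00]] 279.304508570771 208.71249850837572 59.98249180792446
t 3.7 p [0.5289 0.3549 0.1582] [-3.1405e+00 -8.0000e-04  3.0864e+00] q [ 0.897  0.337 -0.153 -0.    -1.083 -2.523] F [0.6  0.86 0.39] w 0.0877 dist 0.0942 n 2
-1.3 0.7 47.1 -0.001 0 0.001; -1.3 0.6 47.1 0 -0.001 0
```

View pics/w1.png

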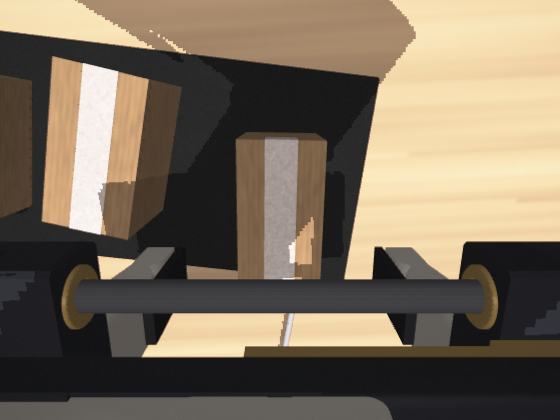

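Wrist view: carton A (tape at column ~281) lies centred between the open fingers and aligned with them. Descending.

Call:
step_arm(
  commands="-1 0 30 0 0 0; -1 1 35 0 0 0; 0 0 20 0 0 0; 0 0 9 0 0 0; 0 0 0 0 0 0",
)

```text
t: 4.32
eef_pos: [0.5316, 0.3539, 0.0654]
ee_rot: [-3.141, -0.0, 3.084]
force: [-0.1, -0.8, 1.3]
width: 0.0875
```

Call:
step_arm(
  commands="0 0 0 0 0 0; 0 0 0 0 0 0; 0 0 0 0 0 0; 0 0 0 0 0 0; 0 0 0 0 0 0; 0 0 0 0 0 0",
  jaw=45,
  grip_force=32,
)

```text
t: 5.08
eef_pos: [0.5317, 0.355, 0.0657]
ee_rot: [3.141, 0.001, 3.085]
force: [-1.8, 1.8, 5.2]
width: 0.0596
```

Call:
step_arm(
  commands="0 0 -8 0 0 0; 0 0 -18 0 0 0; 0 0 -14 0 0 0; 0 0 -5 0 0 0; 0 0 0 0 0 0; 0 0 0 0 0 0; 0 0 0 0 0 0; 0 0 0 0 0 0",
)

```text
t: 6.08
eef_pos: [0.5313, 0.3543, 0.1097]
ee_rot: [-3.141, -0.0, 3.084]
force: [-0.5, -0.1, -2.6]
width: 0.0598
```

```bash
cat > st.py <<'E'
from h import *
for i in range(4):
    d=grab_frame('wrist'); s=get_state(); print(s['t'],np.round(s['force'],2),np.round(s['moment'],3),np.round(s['eef_pos'],4),round(s['width'],4),np.round(s['joint_efforts'][1:4],2))
E
python3 st.py
```

```text
6.125 [ 0.5  -0.43 -2.31] [-0.083 -0.063 -0.005] [0.5313 0.3544 0.1098] 0.0594 [-57.83  26.7    6.44]
6.175 [ 0.55  0.12 -2.52] [-0.018 -0.074  0.058] [0.5314 0.3544 0.1099] 0.0595 [-57.8   26.71   6.44]
6.225 [-0.02  0.1  -2.33] [-0.037 -0.005 -0.04 ] [0.5314 0.3544 0.11  ] 0.0596 [-57.79  26.71   6.44]
6.275 [-0.03 -0.71 -1.76] [-0.029 -0.043 -0.058] [0.5314 0.3545 0.11  ] 0.0594 [-57.78  26.72   6.44]
```

A weighs ~2.3 N (light). Setting it back.

Call:
step_arm(
  commands="0 0 8 0 0 0; 0 0 16 0 0 0; 0 0 12 0 0 0; 0 0 5 0 0 0; 0 0 2 0 0 0; 0 0 1 0 0 0; 0 0 0 0 0 0; 0 0 0 0 0 0",
)

```text
t: 7.28
eef_pos: [0.5315, 0.3546, 0.0665]
ee_rot: [3.141, 0.0, 3.084]
force: [-0.3, -0.0, -2.4]
width: 0.0597
```

```bash
python3 st.py
```

```text
7.325 [ 0.16  0.07 -1.88] [-0.044  0.011 -0.003] [0.5315 0.3546 0.0665] 0.0597 [-59.45  25.04   6.04]
7.375 [ 0.52  0.48 -2.87] [-0.052 -0.025 -0.006] [0.5315 0.3546 0.0665] 0.06 [-59.49  25.05   6.04]
7.425 [ 0.35  0.56 -2.89] [-0.    -0.017  0.004] [0.5315 0.3546 0.0664] 0.0597 [-59.52  25.06   6.04]
7.475 [-0.54  0.28 -2.09] [-0.046  0.006  0.025] [0.5315 0.3545 0.0663] 0.0592 [-59.54  25.06   6.04]
```

Still hanging about 1 mm high; ease down.

Call:
step_arm(
  commands="0 0 1 0 0 0; 0 0 0.5 0 0 0; 0 0 0 0 0 0; 0 0 0 0 0 0",
)

```text
t: 7.98
eef_pos: [0.5316, 0.3546, 0.0657]
ee_rot: [3.141, 0.001, 3.085]
force: [-3.2, -1.2, 5.7]
width: 0.0594
```

Call:
step_arm(
  commands="0 0 0 0 0 0; 0 0 0 0 0 0; 0 0 0 0 0 0; 0 0 0 0 0 0; 0 0 0 0 0 0",
  jaw=87,
)

```text
t: 8.6
eef_pos: [0.5314, 0.3544, 0.0646]
ee_rot: [-3.141, -0.0, 3.084]
force: [0.3, -0.4, -0.5]
width: 0.087
```

Call:
step_arm(
  commands="0 0 -20 0 0 0; 0 0 -40 0 0 0; 0 0 -35 0 0 0; 0 0 0 0 0 0",
)

```text
t: 9.1
eef_pos: [0.5329, 0.3558, 0.1632]
ee_rot: [3.137, 0.004, 3.085]
force: [-1.0, 0.2, -0.3]
width: 0.0867
```

```bash
python3 plan.py .4794 .2334 .16 -3.414
```

```text
t 9.1 p [0.5329 0.3558 0.1632] [3.1372 0.0041 3.0848] q [ 8.930e-01  3.340e-01 -1.450e-01  1.000e-03 -1.086e+00 -2.521e+00] F [-0.98  0.15 -0.3 ] w 0.0867 dist 0.1336 n 3
15.5 -41.7 0.8 0.002 0.001 0.072; 12.4 -42.8 0.9 0.001 0.001 0.072; 9.3 -43.5 1 0.002 0.002 0.072
```

Call:
step_arm(
  commands="14 -37 1 0 0 0.072; 13 -43 1 0 0 0.072; 10 -47 1 0 0 0.072; 0 0 0 0 0 0",
)

```text
t: 9.6
eef_pos: [0.4759, 0.2305, 0.1563]
ee_rot: [-3.141, -0.001, 2.866]
force: [0.8, 0.1, 0.6]
width: 0.0875
```

```bash
python3 - <<'E'
from h import *
d=shot('wrist','w2.png');d=shot('top','t2.png')
E
python3 plan.py .4794 .2334 .065 -3.414
```

```text
t 9.7 p [0.4777 0.2331 0.1567] [3.1412e+00 2.0000e-04 2.8683e+00] q [ 0.823  0.17  -0.386  0.    -1.015 -2.667] F [0.05 0.33 0.44] w 0.087 dist 0.0917 n 2
-0.8 0.4 45.8 0 0 0; -0.7 0.4 45.9 0 0 -0.001
```

View pics/w2.png

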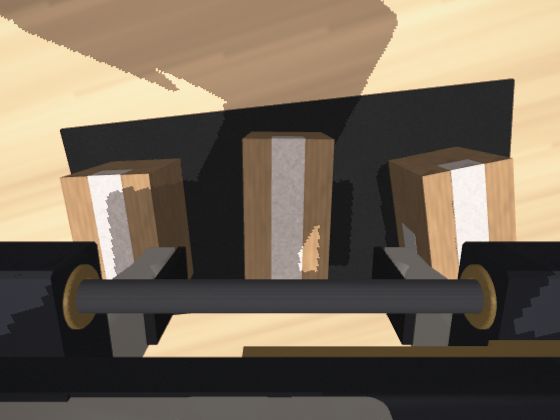

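Carton B is centred within ~4 mm (tape at column 288 vs 280); shift 3 mm along tool y and descend.

Call:
step_arm(
  commands="-1 3 28 0 0 0; -1 0 34 0 0 0; 0 0 20 0 0 0; 0 0 9 0 0 0; 0 0 0 0 0 0",
)

```text
t: 10.32
eef_pos: [0.4805, 0.236, 0.0651]
ee_rot: [-3.14, -0.0, 2.869]
force: [-0.1, 0.5, 0.2]
width: 0.0866
```

Call:
step_arm(
  commands="0 0 0 0 0 0; 0 0 0 0 0 0; 0 0 0 0 0 0; 0 0 0 0 0 0; 0 0 0 0 0 0; 0 0 0 0 0 0",
  jaw=45,
  grip_force=32,
)

```text
t: 11.08
eef_pos: [0.4804, 0.2353, 0.0661]
ee_rot: [-3.141, 0.0, 2.868]
force: [-2.2, -2.5, 5.8]
width: 0.059
```

Call:
step_arm(
  commands="0 0 -8 0 0 0; 0 0 -18 0 0 0; 0 0 -14 0 0 0; 0 0 -5 0 0 0; 0 0 0 0 0 0; 0 0 0 0 0 0; 0 0 0 0 0 0; 0 0 0 0 0 0",
)

```text
t: 12.08
eef_pos: [0.4803, 0.2355, 0.1103]
ee_rot: [-3.141, -0.0, 2.868]
force: [-0.4, -0.1, -6.0]
width: 0.0596
```

```bash
python3 st.py
```

```text
12.125 [-0.55 -0.2  -6.56] [-0.03  -0.007  0.004] [0.4803 0.2356 0.1104] 0.0594 [-46.25  27.02   6.8 ]
12.175 [ 0.32 -0.64 -6.97] [ 0.024 -0.026 -0.01 ] [0.4804 0.2356 0.1105] 0.0594 [-46.23  27.03   6.81]
12.225 [-0.16  0.37 -6.79] [-0.015 -0.044  0.018] [0.4804 0.2356 0.1105] 0.0596 [-46.22  27.04   6.81]
12.275 [ 0.55 -1.02 -7.95] [-0.025  0.014  0.033] [0.4804 0.2356 0.1106] 0.0597 [-46.22  27.05   6.81]
```

B is the heavy one (~7 N). Set it back; it was released at TCP z ≈ 0.066.

Call:
step_arm(
  commands="0 0 8 0 0 0; 0 0 16 0 0 0; 0 0 12 0 0 0; 0 0 5 0 0 0; 0 0 2 0 0 0; 0 0 1.5 0 0 0; 0 0 0.5 0 0 0; 0 0 0 0 0 0",
)

```text
t: 13.28
eef_pos: [0.4807, 0.2358, 0.0662]
ee_rot: [3.141, 0.001, 2.869]
force: [-0.9, -0.4, -3.6]
width: 0.0597
```

Call:
step_arm(
  commands="0 0 0.5 0 0 0; 0 0 0 0 0 0; 0 0 0 0 0 0; 0 0 0 0 0 0",
)

```text
t: 13.78
eef_pos: [0.4808, 0.2358, 0.0661]
ee_rot: [3.141, 0.001, 2.869]
force: [-3.8, -2.1, 6.2]
width: 0.0596
```

Call:
step_arm(
  commands="0 0 0 0 0 0; 0 0 0 0 0 0; 0 0 0 0 0 0; 0 0 0 0 0 0; 0 0 0 0 0 0",
  jaw=87,
)

```text
t: 14.4
eef_pos: [0.4805, 0.2357, 0.0651]
ee_rot: [3.142, 0.0, 2.868]
force: [0.1, -0.4, 0.6]
width: 0.0868
```

Call:
step_arm(
  commands="0 0 -20 0 0 0; 0 0 -40 0 0 0; 0 0 -35 0 0 0; 0 0 0 0 0 0",
)

```text
t: 14.9
eef_pos: [0.4819, 0.2369, 0.1632]
ee_rot: [3.137, 0.003, 2.869]
force: [-0.4, -1.2, -0.8]
width: 0.087
```

```bash
python3 plan.py .4698 .1113 .16 -3.382
```

```text
t 14.9 p [0.4819 0.2369 0.1632] [3.1368 0.0032 2.8688] q [ 8.230e-01  1.700e-01 -3.700e-01  1.000e-03 -1.025e+00 -2.667e+00] F [-0.39 -1.18 -0.8 ] w 0.087 dist 0.1262 n 3
-7.4 -41.4 0.9 0.002 0.001 -0.011; -6.9 -41.5 0.9 0.001 0.001 -0.011; -6.5 -41.6 1 0.002 0.001 -0.01
```

Call:
step_arm(
  commands="-7 -36 1 0 0 -0.01; -7 -43 1 0 0 -0.011; -7 -43 1 0 0 -0.01; 0 0 0 0 0 0",
)

```text
t: 15.4
eef_pos: [0.468, 0.1099, 0.1565]
ee_rot: [-3.141, -0.001, 2.897]
force: [-0.1, -0.2, 0.1]
width: 0.0871
```

```bash
python3 - <<'E'
from h import *
d=shot('wrist','w3.png')
E
python3 plan.py .4698 .1113 .065 -3.382
```

```text
t 15.45 p [0.4687 0.1112 0.1567] [-3.1413e+00 -4.0000e-04  2.8974e+00] q [ 0.642  0.087 -0.485 -0.    -0.999 -2.457] F [ 0.38 -0.17  0.01] w 0.0868 dist 0.0917 n 2
-0.6 0.2 45.9 0 0 -0.002; -0.5 0.2 45.8 0 0 -0.002
```

View pics/w3.png

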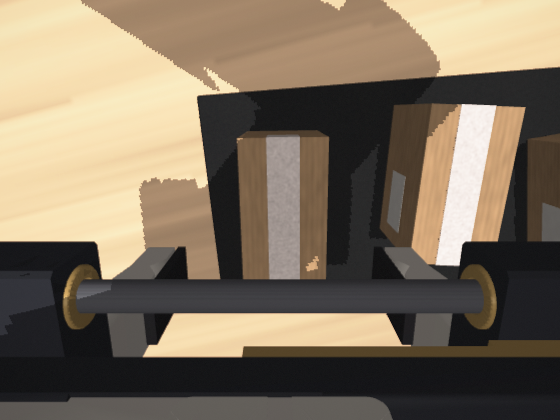

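Carton C is centred (tape column ~283) and aligned; B stands upright at right.

Call:
step_arm(
  commands="-1 1 28 0 0 0; 0 0 34 0 0 0; 0 0 20 0 0 0; 0 0 9 0 0 0; 0 0 0 0 0 0",
)

```text
t: 16.08
eef_pos: [0.4702, 0.1134, 0.0657]
ee_rot: [-3.141, -0.001, 2.9]
force: [0.4, -0.4, 0.5]
width: 0.0868
```

Call:
step_arm(
  commands="0 0 0 0 0 0; 0 0 0 0 0 0; 0 0 0 0 0 0; 0 0 0 0 0 0; 0 0 0 0 0 0; 0 0 0 0 0 0",
  jaw=45,
  grip_force=32,
)

```text
t: 16.82
eef_pos: [0.4705, 0.1131, 0.0666]
ee_rot: [3.141, 0.0, 2.899]
force: [-2.0, -0.9, 5.6]
width: 0.0596
```

Call:
step_arm(
  commands="0 0 -8 0 0 0; 0 0 -18 0 0 0; 0 0 -14 0 0 0; 0 0 -5 0 0 0; 0 0 0 0 0 0; 0 0 0 0 0 0; 0 0 0 0 0 0; 0 0 0 0 0 0",
)

```text
t: 17.82
eef_pos: [0.4701, 0.113, 0.1108]
ee_rot: [-3.141, -0.0, 2.899]
force: [-0.7, 0.1, -1.5]
width: 0.0595
```

```bash
python3 st.py
```

```text
17.875 [-0.01  1.16 -1.92] [-0.03   0.003  0.028] [0.4702 0.113  0.1109] 0.0594 [-36.74  24.9    6.02]
17.925 [ 0.14  0.27 -1.86] [-0.047 -0.015  0.047] [0.4703 0.1131 0.111 ] 0.0594 [-36.72  24.91   6.02]
17.975 [ 0.45 -0.52 -2.76] [-0.022 -0.039 -0.004] [0.4702 0.1131 0.111 ] 0.0592 [-36.7   24.91   6.03]
18.025 [ 0.32  0.48 -1.85] [-0.027 -0.024  0.002] [0.4703 0.1131 0.1111] 0.0595 [-36.7   24.92   6.03]
```

C is light (~2 N). Setting back.

Call:
step_arm(
  commands="0 0 8 0 0 0; 0 0 16 0 0 0; 0 0 12 0 0 0; 0 0 5 0 0 0; 0 0 2 0 0 0; 0 0 1.5 0 0 0; 0 0 1 0 0 0; 0 0 0 0 0 0",
)

```text
t: 19.02
eef_pos: [0.4706, 0.1132, 0.0666]
ee_rot: [3.141, 0.001, 2.9]
force: [-2.0, -0.5, 4.6]
width: 0.0595
```

Call:
step_arm(
  commands="0 0 0 0 0 0; 0 0 0 0 0 0; 0 0 0 0 0 0",
)

```text
t: 19.4
eef_pos: [0.4706, 0.1132, 0.0666]
ee_rot: [3.141, 0.001, 2.9]
force: [-2.8, -1.3, 6.2]
width: 0.0594
```

Call:
step_arm(
  commands="0 0 0 0 0 0; 0 0 0 0 0 0; 0 0 0 0 0 0; 0 0 0 0 0 0; 0 0 0 0 0 0",
  jaw=87,
)

```text
t: 20.02
eef_pos: [0.4703, 0.1131, 0.0656]
ee_rot: [-3.142, -0.0, 2.899]
force: [0.2, -0.5, -0.3]
width: 0.0869
```

Call:
step_arm(
  commands="0 0 -20 0 0 0; 0 0 -40 0 0 0; 0 0 -35 0 0 0; 0 0 0 0 0 0",
)

```text
t: 20.52
eef_pos: [0.4719, 0.114, 0.1634]
ee_rot: [3.138, 0.004, 2.9]
force: [-0.2, -0.3, -0.2]
width: 0.0871
```

```bash
python3 plan.py .4806 .2357 .16 -3.414
```

```text
t 20.525 p [0.4719 0.114  0.1634] [3.1377 0.0039 2.8998] q [ 6.440e-01  8.300e-02 -4.730e-01  1.000e-03 -1.009e+00 -2.457e+00] F [-0.2  -0.28 -0.16] w 0.0871 dist 0.122 n 3
6.9 40.1 1.3 0.001 0.001 0.01; 7.3 40 1.2 0.001 0.001 0.01; 7.7 39.9 1.2 0.002 0.002 0.011
```

Call:
step_arm(
  commands="8 36 1 0 0 0.01; 8 42 1 0 0 0.01; 8 42 1 0 0 0.011; 0 0 0 0 0 0",
)

```text
t: 21.02
eef_pos: [0.4769, 0.2373, 0.1563]
ee_rot: [-3.14, -0.001, 2.871]
force: [-0.2, -0.8, -0.7]
width: 0.087
```

```bash
python3 - <<'E'
from h import *
d=shot('wrist','w4.png')
E
python3 plan.py .4806 .2357 .065 -3.414
```

```text
t 21.075 p [0.4765 0.2359 0.1563] [-3.1398e+00 -1.2000e-03  2.8700e+00] q [ 0.829  0.172 -0.384 -0.    -1.017 -2.671] F [ 1.26  0.08 -0.06] w 0.0868 dist 0.0914 n 2
-2.1 0.5 45.6 -0.001 -0.001 0; -2 0.5 45.7 -0.001 0 0.001
```

View pics/w4.png

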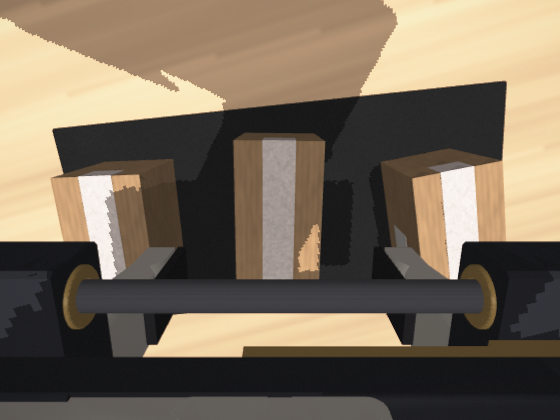

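B centred (tape column ~279). Grasp and lift.

Call:
step_arm(
  commands="-3 0 28 0 0 0; -1 0 34 0 0 0; 0 0 20 0 0 0; 0 0 9 0 0 0; 0 0 0 0 0 0",
)

```text
t: 21.7
eef_pos: [0.4807, 0.2335, 0.0663]
ee_rot: [-3.141, -0.001, 2.868]
force: [0.9, -0.6, -0.2]
width: 0.0875
```

Call:
step_arm(
  commands="0 0 0 0 0 0; 0 0 0 0 0 0; 0 0 0 0 0 0; 0 0 0 0 0 0; 0 0 0 0 0 0; 0 0 0 0 0 0",
  jaw=45,
  grip_force=35,
)

```text
t: 22.45
eef_pos: [0.4813, 0.2347, 0.0671]
ee_rot: [3.141, 0.001, 2.869]
force: [-1.1, 2.5, 4.8]
width: 0.0593
```

Call:
step_arm(
  commands="0 0 -8 0 0 0; 0 0 -18 0 0 0; 0 0 -28 0 0 0; 0 0 -32 0 0 0; 0 0 -32 0 0 0; 0 0 -20 0 0 0; 0 0 -6 0 0 0; 0 0 0 0 0 0",
)

```text
t: 23.45
eef_pos: [0.4802, 0.2337, 0.2097]
ee_rot: [-3.14, -0.001, 2.868]
force: [-0.1, 0.4, -7.2]
width: 0.0596
```

```bash
python3 plan.py .5 0 .215 -3.28 7;python3 plan.py .558 -.279 .215 -3.1294 14
```

```text
t 23.45 p [0.4802 0.2337 0.2097] [-3.1405e+00 -1.3000e-03  2.8679e+00] q [ 8.200e-01  1.310e-01 -3.030e-01 -1.000e-03 -1.138e+00 -2.664e+00] F [-0.12  0.43 -7.18] w 0.0596 dist 0.2346 n 7
-11.7 -31.4 -0.7 0 0 -0.019; -11.2 -31.6 -0.7 0 0 -0.019; -10.5 -31.8 -0.8 0 0 -0.019; -10 -32 -0.7 0 0 -0.02; -9.3 -32.2 -0.8 0 0 -0.019; -8.7 -32.3 -0.7 0 -0.001 -0.02; -8 -32.6 -0.7 -0.001 0 -0.019
t 23.45 p [0.4802 0.2337 0.2097] [-3.1405e+00 -1.3000e-03  2.8679e+00] q [ 8.200e-01  1.310e-01 -3.030e-01 -1.000e-03 -1.138e+00 -2.664e+00] F [-0.12  0.43 -7.18] w 0.0596 dist 0.5186 n 14
-15.2 -33.8 -0.4 0 0 -0.02; -14.6 -34.1 -0.4 0 0 -0.02; -13.9 -34.3 -0.4 0 0 -0.02; -13.2 -34.6 -0.4 0 0 -0.021; -12.5 -34.9 -0.3 0 0 -0.02; -11.8 -35.1 -0.4 0 0 -0.021; -11 -35.4 -0.3 0 0 -0.02; -10.3 -35.6 -0.4 0 0 -0.021
-9.6 -35.8 -0.3 0 0 -0.02; -8.8 -35.9 -0.4 0 0 -0.021; -8.1 -36.1 -0.3 0 0 -0.02; -7.4 -36.3 -0.4 0 -0.001 -0.021; -6.6 -36.4 -0.3 0 0 -0.02; -5.8 -36.6 -0.3 -0.001 -0.001 -0.021
```

Call:
step_arm(
  commands="-8 -17 0 0 0 -0.02; -14 -32 0 0 0 -0.02; -15 -36 0 0 0 -0.02; -14 -37 0 0 0 -0.021; -13 -37 0 0 0 -0.02; -12 -37 0 0 0 -0.021; -12 -38 0 0 0 -0.02; -11 -38 0 0 0 -0.021",
)

```text
t: 24.45
eef_pos: [0.5239, -0.0536, 0.2089]
ee_rot: [-3.141, -0.003, 3.032]
force: [0.8, 0.3, -7.0]
width: 0.0598
```

Call:
step_arm(
  commands="-10 -38 0 0 0 -0.02; -9 -38 0 0 0 -0.021; -9 -38 0 0 0 -0.02; -8 -36 0 0 0 -0.021; -7 -34 0 0 0 -0.02; -6 -28 0 0 0 -0.02; -3 -15 0 0 0 0; 0 0 0 0 0 0",
)

```text
t: 25.45
eef_pos: [0.5631, -0.2824, 0.2088]
ee_rot: [3.141, -0.003, -3.132]
force: [0.1, 0.3, -6.9]
width: 0.0595
```

```bash
python3 - <<'E'
from h import *
import pickle
d=shot('wrist','w5.png');b=shot('top','t5.png');a=shot('scene','s5.png')
for d,n in((a,'s5'),(b,'t5')): pickle.dump(d,open(n+'.pkl','wb'))
E
python3 plan.py .558 -.279 .215 -3.1294
python3 - <<'E'
import cv2
t=cv2.imread('pics/s5.png');u=cv2.imread('pics/t5.png')
cv2.imwrite('pics/s5b.png',cv2.resize(t[60:240,105:345],None,fx=3.3,fy=3.3,interpolation=cv2.INTER_CUBIC))
cv2.imwrite('pics/t5b.png',u)
E
```

```text
t 25.6 p [ 0.5634 -0.2811  0.21  ] [ 3.1410e+00 -1.2000e-03 -3.1297e+00] q [-0.154  0.288 -0.099 -0.    -1.185 -1.405] F [ 0.07 -0.27 -6.94] w 0.0594 dist 0.0077 n 1
5.4 2.2 -5 0.001 -0.001 0
```

View pics/w5.png

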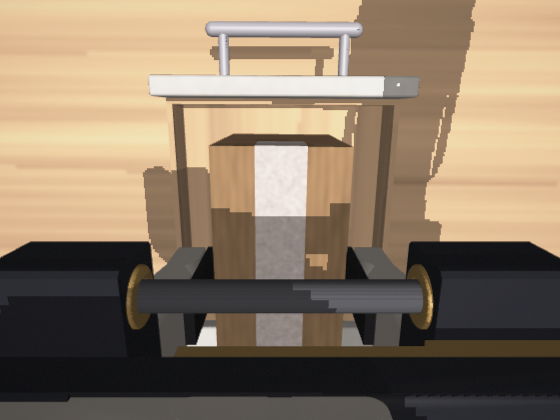

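View pics/t5.png

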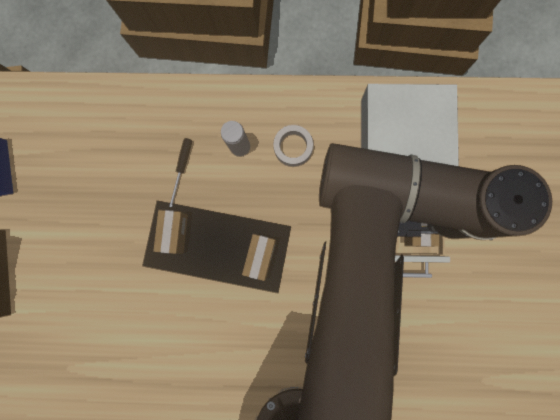

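View pics/s5b.png

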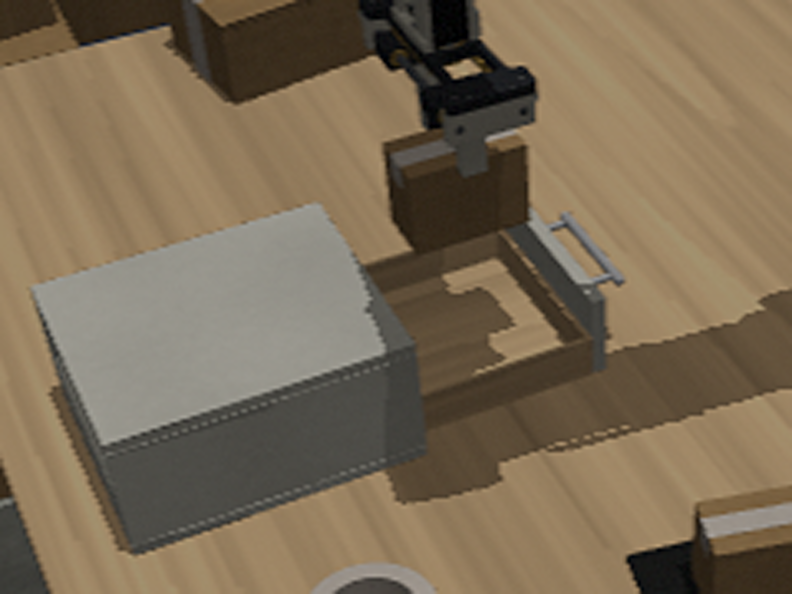

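```bash
cat > wr.py <<'E'
from h import *
from scipy.spatial.transform import Rotation as Ro
p=np.array([.5634,-.2811,.21]);R=Ro.from_euler('xyz',[3.141,-.0012,-3.1297]).as_matrix()
M=np.array([[0,-.9644,-.2644,.0707],[1,0,0,.0004],[0,-.2644,.9644,-.17]])
f=210/np.tan(np.radians(59.98)/2)
def w(u,v,z):
    c=np.array([(u-279.3)/f,(v-208.7)/f,1]); o=p+R@M[:,3]; d=R@M[:,:3]@c; return o+d*(z-o[2])/d[2]
for n,u,v,z in (('panel inL',152,95,.096),('panel inR',415,95,.096),('panel outL',152,77,.096),('panel outR',415,77,.096),('hL',208,29,.079),('hR',360,29,.079),('wallL in',188,160,.055),('wallR in',379,160,.055),('cartonL',212,145,.229),('cartonR',350,145,.229)): print(n,np.round(w(u,v,z),4))
E
python3 wr.py
```

```text
panel inL [ 0.4837 -0.3765  0.096 ]
panel inR [ 0.4813 -0.1804  0.096 ]
panel outL [ 0.471  -0.3755  0.096 ]
panel outR [ 0.4687 -0.1818  0.096 ]
hL [ 0.4349 -0.336   0.079 ]
hR [ 0.4335 -0.2212  0.079 ]
wallL in [ 0.5375 -0.3625  0.055 ]
wallR in [ 0.5355 -0.1918  0.055 ]
cartonL [ 0.5073 -0.309   0.229 ]
cartonR [ 0.5067 -0.2523  0.229 ]
```

Panel inside x≈0.482, tray centre y≈-0.278; carton spans x 0.507–0.617, clear of panel and cabinet (front 0.654). Descending.

Call:
step_arm(
  commands="1 -1 10 0 0 0; 0 0 25 0 0 0; 0 0 30 0 0 0; 0 0 25 0 0 0; 0 0 16 0 0 0; 0 0 8 0 0 0; 0 0 4 0 0 0; 0 0 0 0 0 0",
)

```text
t: 26.6
eef_pos: [0.5631, -0.2829, 0.0931]
ee_rot: [-3.141, 0.001, -3.13]
force: [0.8, 0.2, -6.2]
width: 0.0595
```

Call:
step_arm(
  commands="0 0 2 0 0 0; 0 0 2 0 0 0; 0 0 2 0 0 0; 0 0 0 0 0 0",
)

```text
t: 27.1
eef_pos: [0.5627, -0.2828, 0.0865]
ee_rot: [3.142, -0.0, -3.13]
force: [-0.2, 0.5, -7.5]
width: 0.0588
```

Call:
step_arm(
  commands="0 0 2 0 0 0; 0 0 2 0 0 0; 0 0 2 0 0 0; 0 0 0 0 0 0",
)

```text
t: 27.6
eef_pos: [0.5628, -0.2828, 0.0805]
ee_rot: [3.142, -0.0, -3.13]
force: [-0.2, -0.8, -6.9]
width: 0.0592
```

Call:
step_arm(
  commands="0 0 1 0 0 0; 0 0 1 0 0 0; 0 0 0 0 0 0",
)

```text
t: 27.98
eef_pos: [0.5639, -0.2829, 0.0801]
ee_rot: [-3.141, 0.003, -3.129]
force: [-0.6, 5.4, 5.4]
width: 0.0594
```

Contact (floor at z ≈ 0.019, as expected). Release and rise.

Call:
step_arm(
  commands="0 0 0 0 0 0; 0 0 0 0 0 0; 0 0 0 0 0 0; 0 0 0 0 0 0; 0 0 0 0 0 0",
  jaw=87,
)

```text
t: 28.6
eef_pos: [0.5628, -0.2829, 0.0786]
ee_rot: [-3.142, -0.0, -3.13]
force: [-0.7, 0.6, 0.4]
width: 0.0868
```

Call:
step_arm(
  commands="0 0 -20 0 0 0; 0 0 -40 0 0 0; 0 0 -45 0 0 0; 0 0 -20 0 0 0; 0 0 0 0 0 0",
)

```text
t: 29.22
eef_pos: [0.5638, -0.2831, 0.2057]
ee_rot: [-3.141, 0.004, -3.13]
force: [0.8, -0.3, 0.2]
width: 0.0868
```

```bash
python3 - <<'E'
from h import *
d=shot('wrist','w6.png')
E
python3 plan.py .39 -.278 .2 -3.1294;python3 plan.py .39 -.278 .2 -1.5708
```

```text
t 29.275 p [ 0.563  -0.2828  0.204 ] [ 3.1416e+00  1.2000e-03 -3.1299e+00] q [-0.156  0.291 -0.109 -0.    -1.169 -1.403] F [0.79 0.28 0.08] w 0.0873 dist 0.1731 n 4
43.2 1.7 1 0 0 0; 43.2 1.7 0.9 0 0 0; 43.2 1.7 1 0 0.001 0; 43.3 1.7 0.9 0 0 0
t 29.275 p [ 0.563  -0.2828  0.204 ] [ 3.1416e+00  1.2000e-03 -3.1299e+00] q [-0.156  0.291 -0.109 -0.    -1.169 -1.403] F [0.79 0.28 0.08] w 0.0873 dist 0.1731 n 10
17.3 0.7 0.4 0 0 -0.156; 17 3.4 0.4 0 0 -0.156; 16.2 5.9 0.4 0 0 -0.156; 15.1 8.4 0.4 0 0 -0.156; 13.6 10.7 0.4 0 0 -0.156; 11.8 12.6 0.4 0 0 -0.156; 9.7 14.3 0.4 0 0 -0.156; 7.4 15.7 0.3 0 0 -0.156
4.9 16.6 0.4 -0.001 0 -0.156; 2.2 17.2 0.3 0 0 -0.155
```

View pics/w6.png

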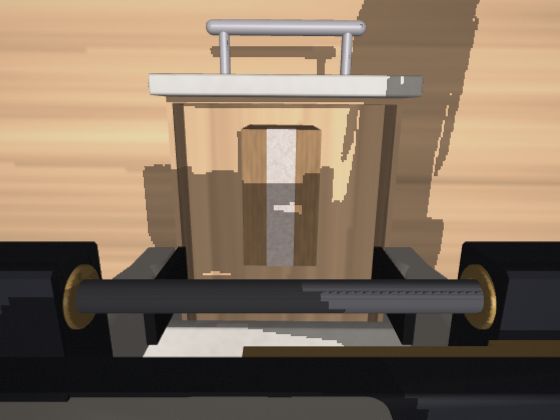

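```bash
sed -i "s/^d=np.linalg/if len(sys.argv)>6: RT=RT*Ro.from_rotvec([0,float(sys.argv[6]),0])\nd=np.linalg/" plan.py
python3 plan.py .395 -.278 .2 -3.1294 5 -.35
```

```text
t 29.275 p [ 0.563  -0.2828  0.204 ] [ 3.1416e+00  1.2000e-03 -3.1299e+00] q [-0.156  0.291 -0.109 -0.    -1.169 -1.403] F [0.79 0.28 0.08] w 0.0873 dist 0.1681 n 5
33.6 1.4 0.8 0 -0.07 0; 33.5 1.3 -1.6 0 -0.07 0; 33.4 1.4 -3.9 0 -0.07 0; 33 1.3 -6.3 0 -0.069 0; 32.5 1.4 -8.5 0 -0.07 0
```

Call:
step_arm(
  commands="34 1.5 1 0 -0.07 0; 34 1.5 -2 0 -0.07 0; 33 1.5 -4 0 -0.07 0; 33 1.5 -6 0 -0.07 0; 32 1.5 -8 0 -0.07 0; 0 0 0 0 0 0; 0 0 0 0 0 0",
  jaw=20,
)

```text
t: 30.15
eef_pos: [0.3948, -0.2775, 0.1992]
ee_rot: [-3.142, 0.349, -3.13]
force: [0.2, -0.5, 0.7]
width: 0.0233
```

```bash
python3 plan.py .395 -.278 .08 -3.1294 4 -.35
```

```text
t 30.15 p [ 0.3948 -0.2775  0.1992] [-3.1416  0.3495 -3.1303] q [-0.299 -0.12  -0.577 -0.148 -0.785 -1.173] F [ 0.18 -0.5   0.66] w 0.0233 dist 0.1192 n 4
10.1 -0.1 28 0 0 0; 10.2 -0.1 28 0 0 0; 10.1 -0.1 28 0 0 0; 10.2 -0.2 28 0 -0.001 -0.001
```

Call:
step_arm(
  commands="7 0 18 0 0 0; 11 0 30 0 0 0; 11 0 30 0 0 0; 8 0 22 0 0 0; 4 0 12 0 0 0; 0 0 0 0 0 0; 0 0 0 0 0 0",
)

```text
t: 31.02
eef_pos: [0.3956, -0.2776, 0.0809]
ee_rot: [-3.141, 0.351, -3.129]
force: [0.6, 0.7, 0.4]
width: 0.02
```

```bash
python3 - <<'E'
from h import *
a=shot('scene','s7.png');t=a['frame'][60:240,105:345,::-1]
cv2.imwrite('pics/s7b.png',cv2.resize(t,None,fx=3.3,fy=3.3,interpolation=cv2.INTER_CUBIC))
E
python3 plan.py .495 -.278 .08 -3.1294 8 -.35
```

```text
t 31.075 p [ 0.3956 -0.2775  0.0811] [-3.141   0.3512 -3.1292] q [-0.308  0.048 -0.714 -0.233 -0.485 -1.062] F [-0.62 -1.12  0.08] w 0.02 dist 0.0994 n 8
-11.6 -0.2 4.4 0 0 0; -11.6 -0.2 4.4 0 0 0; -11.6 -0.2 4.4 0 0 0; -11.6 -0.2 4.4 0 0 0; -11.6 -0.2 4.4 0 0 0; -11.7 -0.2 4.4 0 0 0; -11.6 -0.2 4.4 0 0.001 0; -11.7 -0.3 4.4 -0.001 0 0
```

View pics/s7b.png

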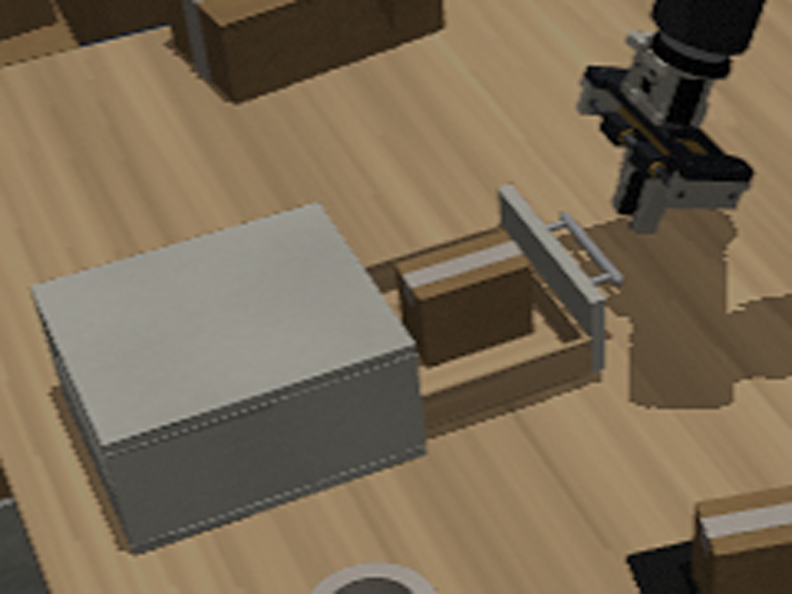

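Carton stands in the tray; gripper stands behind the handle. Approach gently, then push.

Call:
step_arm(
  commands="-5 0 2 0 0 0; -6 0 2 0 0 0; -6 0 2 0 0 0; -6 0 2 0 0 0; -6 0 2 0 0 0; -7 0 2.5 0 0 0; -8 0 3 0 0 0; -8 0 3 0 0 0",
)

```text
t: 32.08
eef_pos: [0.4507, -0.2767, 0.0806]
ee_rot: [-3.142, 0.35, -3.13]
force: [0.3, -0.0, 0.2]
width: 0.02
```

Call:
step_arm(
  commands="-9 0 3.4 0 0 0; -9 0 3.4 0 0 0; -9 0 3.4 0 0 0; -9 0 3.4 0 0 0; -9 0 3.4 0 0 0; -9 0 3.4 0 0 0; -9 0 3.4 0 0 0; -9 0 3.4 0 0 0",
)

```text
t: 33.08
eef_pos: [0.5276, -0.2758, 0.0798]
ee_rot: [-3.142, 0.35, -3.13]
force: [-2.1, -0.9, 2.6]
width: 0.0198
```

```bash
python3 - <<'E'
from h import *
a=shot('scene','s8.png');t=a['frame'][60:240,105:345,::-1]
cv2.imwrite('pics/s8b.png',cv2.resize(t,None,fx=3.3,fy=3.3,interpolation=cv2.INTER_CUBIC))
E
python3 plan.py .6 -.278 .08 -3.1294 8 -.35
```

```text
t 33.125 p [ 0.529  -0.2759  0.08  ] [-3.1411  0.3509 -3.1292] q [-0.209  0.213 -0.541 -0.164 -0.479 -1.217] F [2.2  0.03 1.35] w 0.0203 dist 0.0711 n 8
-8.3 -0.4 3 0 0 0; -8.3 -0.4 3.1 0 0 0; -8.3 -0.4 3 0 0 0; -8.4 -0.4 3.1 0 0 0; -8.3 -0.3 3 0 0 0; -8.4 -0.4 3.1 0 0 0; -8.3 -0.3 3 0 0 0; -8.4 -0.4 3.1 0 0.001 0
```

View pics/s8b.png

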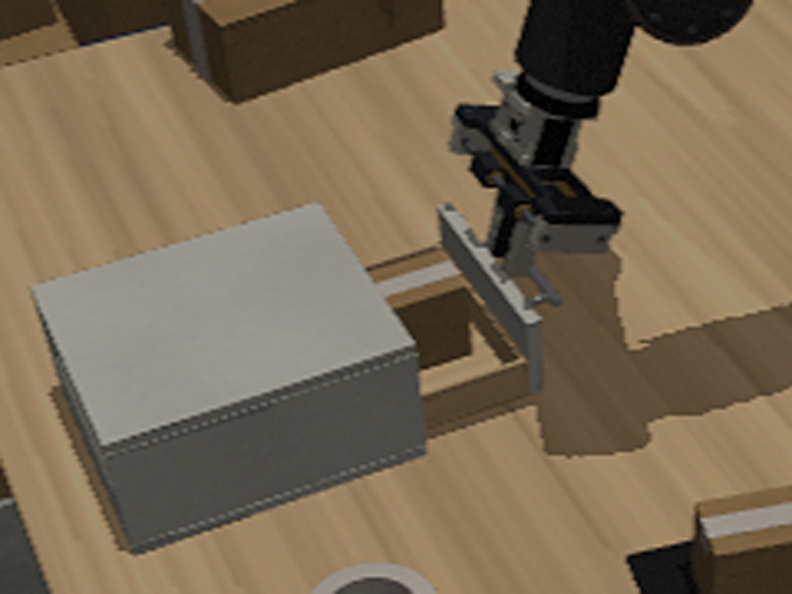

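Run:
```python
from h import *
import pickle
a=pickle.load(open('s0.pkl','rb'))
for p in ((620,280),(557,299)): print(atz(a,np.array(p)/3.3+[105,60],.076))
print((proj(a,[[.541,-.276,.074],[.5376,-.276,.0565]])-[105,60])*3.3)
```

```text
[ 0.43197196 -0.22321651  0.076     ]
[ 0.4957921  -0.22491889  0.076     ]
[[488.92480851 284.08131058]
 [493.24144734 297.97285165]]
```

Run:
```python
from h import *
d=shot('wrist','w8.png')
a=cv2.imread('pics/s8.png')[100:170,220:290]
cv2.imwrite('pics/s8c.png',cv2.resize(a,None,fx=8,fy=8,interpolation=cv2.INTER_CUBIC))
```

```text
(no output)
```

View pics/w8.png

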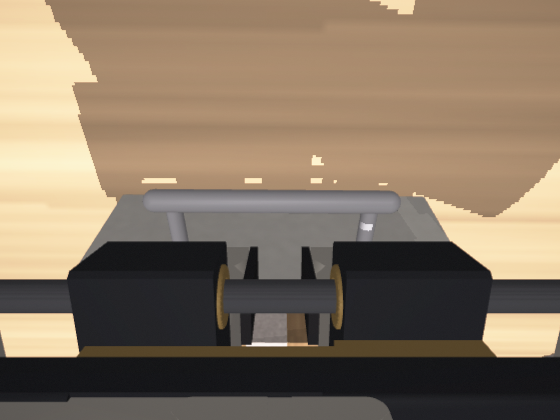

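View pics/s8c.png

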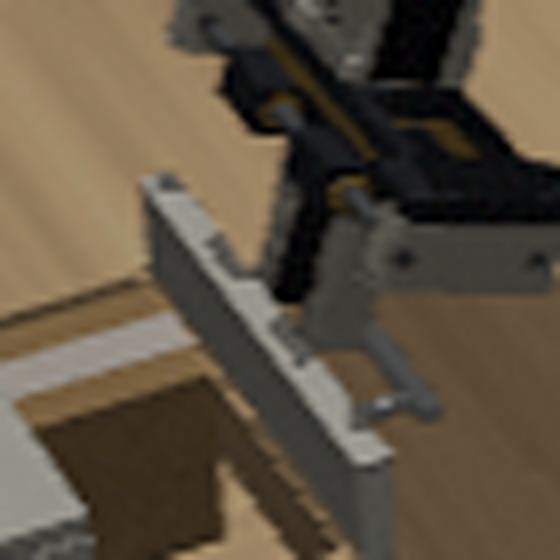

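Run:
```python
from h import *
import pickle
a=pickle.load(open('s0.pkl','rb'))
print((proj(a,[[.4042,-.2775,.0576],[.3956,-.2775,.081],[.432,-.2232,.074],[.432,-.336,.074]])-[105,60])*3.3)
a=cv2.imread('pics/s7.png')[100:170,240:350]
cv2.imwrite('pics/s7c.png',cv2.resize(a,None,fx=7,fy=7,interpolation=cv2.INTER_CUBIC))
```

```text
[[619.69637002 255.76530548]
 [627.81040453 233.25263443]
 [619.97707529 281.74454038]
 [566.28453075 217.34450025]]
```

View pics/s7c.png

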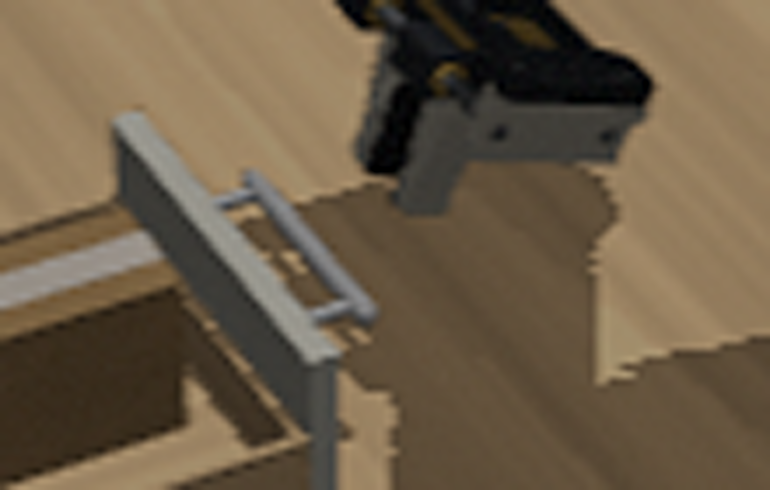

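The picture shows the fingers went over the bar and are pushing the panel in the gap behind the handle (tray ~65 mm in); the fingertips sit higher than I assumed. Near the end the gripper's body would meet the cabinet top, so I'll back out and push the bar from in front, lower.

```bash
python3 plan.py .525 -.278 .15 -3.1294 3 -.35; python3 plan.py .445 -.278 .15 -3.1294 2 -.35
```

```text
t 33.175 p [ 0.5284 -0.2758  0.0799] [-3.1412  0.3508 -3.1292] q [-0.21   0.213 -0.542 -0.164 -0.479 -1.216] F [ 0.37 -0.23  0.56] w 0.0198 dist 0.0702 n 3
-7 -0.7 -22.3 0 0 0; -6.9 -0.8 -22.4 0 0 0; -7 -0.7 -22.3 0 0.001 0
t 33.175 p [ 0.5284 -0.2758  0.0799] [-3.1412  0.3508 -3.1292] q [-0.21   0.213 -0.542 -0.164 -0.479 -1.216] F [ 0.37 -0.23  0.56] w 0.0198 dist 0.109 n 2
27.1 -0.6 -47.2 0 0 0; 27.2 -0.6 -47.3 0 0.001 0
```

Call:
step_arm(
  commands="3.8 0 -1.4 0 0 0; -5 -1 -14 0 0 0; -9 -1 -26 0 0 0; -10 0 -26 0 0 0; 19 0 -7 0 0 0; 38 0 -14 0 0 0; 19 0 -7 0 0 0; 0 0 0 0 0 0",
)

```text
t: 34.17
eef_pos: [0.4406, -0.279, 0.1509]
ee_rot: [-3.141, 0.351, -3.131]
force: [1.0, 0.0, 0.8]
width: 0.0202
```

```bash
python3 plan.py .445 -.278 .058 -3.1294 4 -.35
```

```text
t 34.175 p [ 0.4406 -0.279   0.1509] [-3.1413  0.3511 -3.1307] q [-0.267  0.002 -0.589 -0.157 -0.648 -1.184] F [1.   0.03 0.83] w 0.0202 dist 0.093 n 4
7 0.2 22.2 0 0 0; 7 0.2 22.2 0 0 0; 6.9 0.3 22.2 0 0.001 -0.001; 6.9 0.2 22.1 -0.001 0 0
```

Call:
step_arm(
  commands="6 0 18 0 0 0; 10 0 30 0 0 0; 8 0 26 0 0 0; 4 0 12 0 0 0; 1 0 3 0 0 0; 0 0 0 0 0 0; 0 0 0 0 0 0",
)

```text
t: 35.05
eef_pos: [0.4458, -0.2789, 0.0577]
ee_rot: [-3.141, 0.352, -3.129]
force: [-0.2, -0.5, -0.5]
width: 0.0199
```

Run:
```python
from h import *
s=get_state();print(s['eef_pos'],s['force'])
d=shot('wrist','w9.png')
a=shot('scene','s9.png')['frame'][95:165,220:330,::-1]
cv2.imwrite('pics/s9c.png',cv2.resize(a,None,fx=7,fy=7,interpolation=cv2.INTER_CUBIC))
```

```text
[ 0.44575224 -0.27893216  0.05770563] [-0.18666562 -0.54444006 -0.46461444]
```

View pics/w9.png

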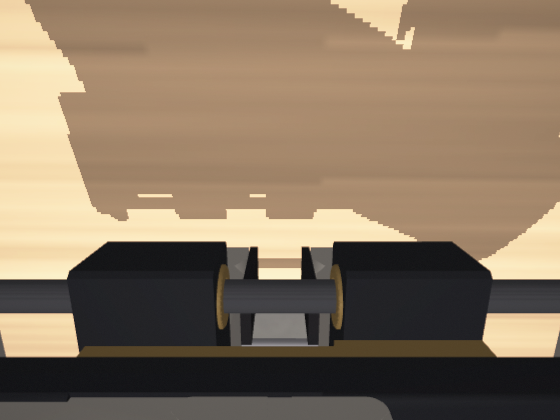

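View pics/s9c.png

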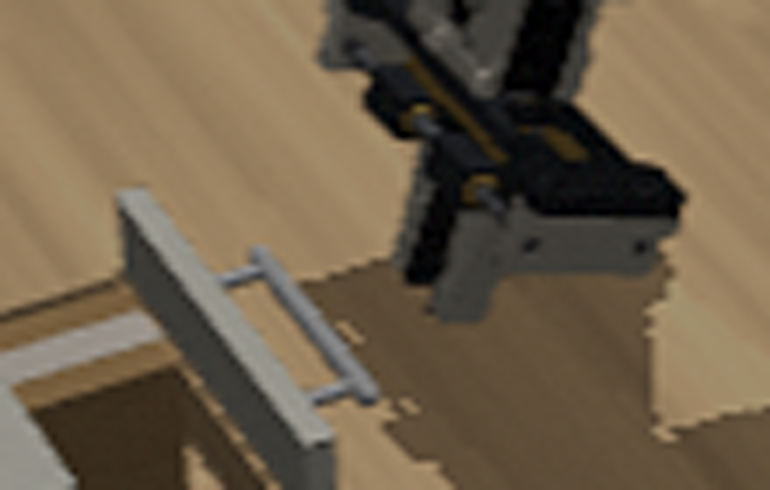

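Run:
```python
from h import *
import pickle
a=pickle.load(open('s0.pkl','rb'))
o,v=ray(a,np.array([465,318])/7+[220,95]); 
for y in (-.248,-.26): print(o+v*(y-o[1])/v[1])
print(atz(a,np.array([370,393])/7+[220,95],.074))
```

```text
[ 0.44142373 -0.248       0.07928642]
[ 0.43543102 -0.26        0.0690298 ]
[ 0.49835334 -0.22617994  0.074     ]
```

Run:
```python
from h import *
import pickle
a=pickle.load(open('s0.pkl','rb'))
def f(n,p,ys):
    o,v=ray(a,np.array(p)); 
    for y in ys: print(n,np.round(o+v*(y-o[1])/v[1],4))
f('s9 other pad',np.array([415,280])/7+[220,95],(-.289,-.3))
f('s7 tip',(300.7,130),(-.247,))
f('s5 tip',np.array([470,172])/3.3+[105,60],(-.2811+.03,-.2811+.051))
f('s5 carton top edge near corner',np.array([525,146])/3.3+[105,60],(-.2811+.03,))
f('s5 carton bottom far',np.array([415,250])/3.3+[105,60],(-.2811+.03,))
```

```text
s9 other pad [ 0.4457 -0.289   0.0741]
s9 other pad [ 0.4404 -0.3     0.0649]
s7 tip [ 0.3928 -0.247   0.1025]
s5 tip [ 0.5615 -0.2511  0.2186]
s5 tip [ 0.5698 -0.2301  0.2339]
s5 carton top edge near corner [ 0.5094 -0.2511  0.2284]
s5 carton bottom far [ 0.6178 -0.2511  0.1561]
```

The scene view puts the real fingertips ~10–20 mm above the TCP, not 25 mm below it, so they're level with the bar's upper side. Lower another 22 mm, watching force.

Call:
step_arm(
  commands="2 0 5 0 0 0; 3 0 8 0 0 0; 2.5 0 7 0 0 0; 0 0 0 0 0 0; 0 0 0 0 0 0",
)

```text
t: 35.78
eef_pos: [0.445, -0.2788, 0.0352]
ee_rot: [3.142, 0.35, -3.13]
force: [0.1, 0.7, 0.1]
width: 0.0204
```

Run:
```python
from h import *
s=get_state();print(s['eef_pos'],s['force'])
a=shot('scene','s10.png')['frame'][95:165,220:330,::-1]
cv2.imwrite('pics/s10c.png',cv2.resize(a,None,fx=7,fy=7,interpolation=cv2.INTER_CUBIC))
```

```text
[ 0.44497632 -0.27879461  0.03522481] [0.14382688 0.68353952 0.05927124]
```

View pics/s10c.png

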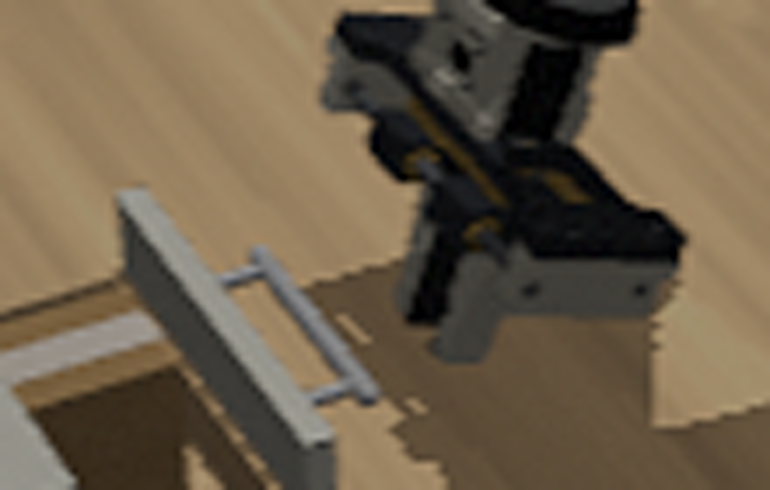

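Call:
step_arm(
  commands="-5 0 2 0 0 0; -7 0 2.5 0 0 0; -7 0 2.5 0 0 0; -7 0 2.5 0 0 0; -7 0 2.5 0 0 0; -8 0 3 0 0 0; -8 0 3 0 0 0; -8 0 3 0 0 0",
)

```text
t: 36.83
eef_pos: [0.5056, -0.2779, 0.0348]
ee_rot: [3.141, 0.349, -3.13]
force: [-1.6, -1.0, -0.1]
width: 0.0199
```

Run:
```python
from h import *
s=get_state();print(s['eef_pos'],s['force'])
a=shot('scene','s11.png')['frame'][95:165,220:330,::-1]
cv2.imwrite('pics/s11c.png',cv2.resize(a,None,fx=7,fy=7,interpolation=cv2.INTER_CUBIC))
```

```text
[ 0.50564544 -0.27790538  0.0348411 ] [-1.58660874 -1.01375837 -0.11214792]
```

View pics/s11c.png

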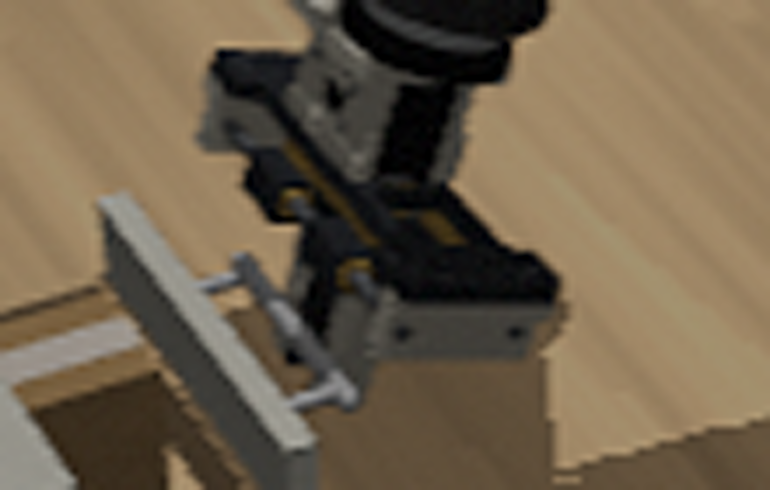

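Now the fingers are pushing the bar. Continue.

Call:
step_arm(
  commands="-8 0 3 0 0 0; -9 0 3.3 0 0 0; -9 0 3.3 0 0 0; -9 0 3.3 0 0 0; -9 0 3.3 0 0 0; -9 0 3.3 0 0 0; -9 0 3.3 0 0 0; -9 0 3.3 0 0 0",
)

```text
t: 37.88
eef_pos: [0.582, -0.2772, 0.035]
ee_rot: [-3.142, 0.35, -3.13]
force: [-2.4, -1.2, -1.6]
width: 0.0201
```

Run:
```python
from h import *
s=get_state();print(s['eef_pos'],s['force'])
a=shot('scene','s12.png')['frame'][95:195,170:300,::-1]
cv2.imwrite('pics/s12c.png',cv2.resize(a,None,fx=6,fy=6,interpolation=cv2.INTER_CUBIC))
```

```text
[ 0.58197554 -0.27715969  0.03499496] [-2.421512   -1.24700692 -1.56993138]
```

View pics/s12c.png

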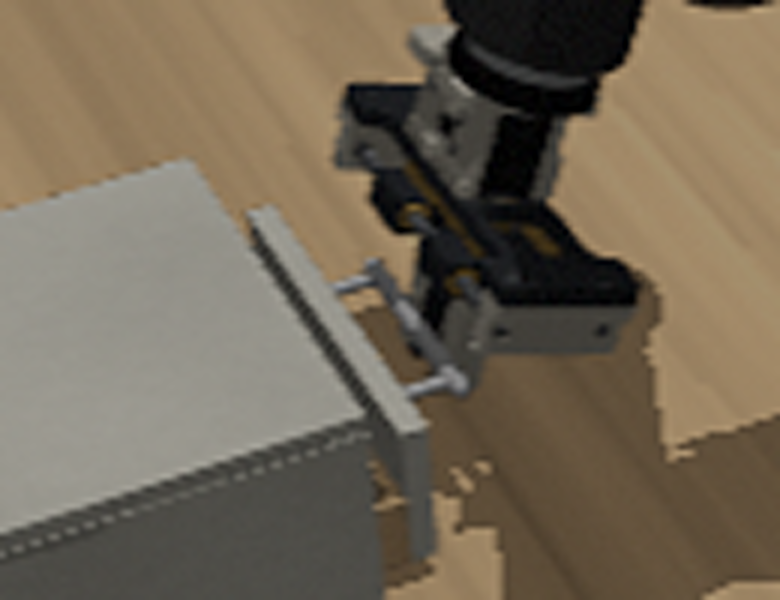

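Call:
step_arm(
  commands="-6 0 2.2 0 0 0; -6 0 2.2 0 0 0; -6 0 2.2 0 0 0; -6 0 2.2 0 0 0; -5 0 1.8 0 0 0; -4 0 1.5 0 0 0; -3 0 1.1 0 0 0; 0 0 0 0 0 0",
)

```text
t: 38.92
eef_pos: [0.6181, -0.2764, 0.034]
ee_rot: [3.141, 0.347, -3.131]
force: [-4.7, -0.6, 0.2]
width: 0.0196
```

Call:
step_arm(
  commands="-2 0 0.7 0 0 0; -2 0 0.7 0 0 0; -1 0 0.4 0 0 0; 0 0 0 0 0 0",
)

```text
t: 39.42
eef_pos: [0.6188, -0.2761, 0.0321]
ee_rot: [3.138, 0.34, -3.133]
force: [-16.5, -1.0, 5.2]
width: 0.0199
```

Run:
```python
from h import *
s=get_state();print(s['eef_pos'],s['force'])
a=shot('scene','s13.png')['frame'][95:195,170:300,::-1]
cv2.imwrite('pics/s13c.png',cv2.resize(a,None,fx=6,fy=6,interpolation=cv2.INTER_CUBIC))
```

```text
[ 0.61882647 -0.27606229  0.03210977] [-16.54705077  -0.98790812   5.15894942]
```

View pics/s13c.png

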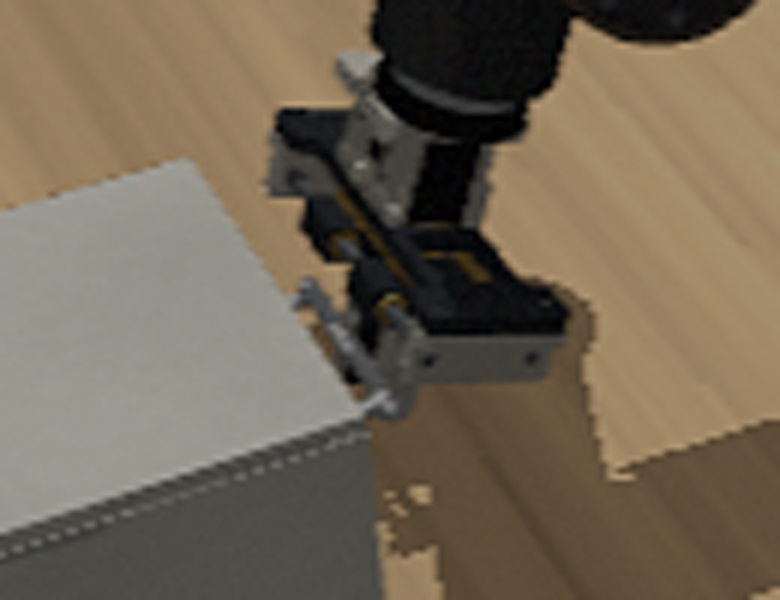

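Call:
step_arm(
  commands="-2 0 0.7 0 0 0; -1 0 0.4 0 0 0; 0 0 0 0 0 0",
)

```text
t: 39.85
eef_pos: [0.6192, -0.2758, 0.0308]
ee_rot: [3.137, 0.335, -3.134]
force: [-24.3, -1.3, 7.3]
width: 0.0202
```

Call:
step_arm(
  commands="4 0 -1.5 0 0 0; 9 0 -3 0 0 0; 20 0 -7 0 0 0; 30 0 -10 0 0 0; -5 0 -20 0 0 0; -12 0 -35 0 0 0; -15 0 -45 0 0 0; 0 0 0 0 0 0",
)

```text
t: 40.85
eef_pos: [0.5595, -0.2781, 0.144]
ee_rot: [-3.139, 0.359, -3.128]
force: [-0.9, -0.0, -1.0]
width: 0.0199
```

```bash
python3 plan.py .40 -.4 .22 -3.1294 5 0
```

```text
t 40.85 p [ 0.5595 -0.2781  0.144 ] [-3.1386  0.359  -3.1279] q [-0.198  0.168 -0.436 -0.122 -0.619 -1.273] F [-0.95 -0.02 -0.95] w 0.0199 dist 0.2147 n 5
24.8 -24 -25.5 -0.001 0.072 0; 26.6 -24 -23.7 0 0.072 0; 28.3 -24 -21.7 -0.001 0.072 0; 29.7 -24 -19.6 0 0.071 0; 31.1 -23.9 -17.4 -0.001 0.072 0.001
```

Firmly against the stop. Move clear and check.

Call:
step_arm(
  commands="25 -24 -25 0 0.072 0; 27 -24 -24 0 0.072 0; 28 -24 -22 0 0.072 0; 30 -24 -20 0 0.072 0; 31 -24 -17 0 0.06 0; 0 -40 0 0 0 0; 0 -40 0 0 0 0; 0 0 0 0 0 0",
)

```text
t: 41.85
eef_pos: [0.3982, -0.4809, 0.2143]
ee_rot: [3.141, 0.002, -3.132]
force: [-0.1, 1.1, -0.0]
width: 0.02
```

Run:
```python
from h import *
s=get_state();print(s['t'],s['eef_pos'],s['force'])
a=shot('scene','s14.png');b=shot('top','t14.png')
t=b['frame'][70:310,140:480,::-1];cv2.imwrite('pics/t14b.png',cv2.resize(t,None,fx=2.3,fy=2.3,interpolation=cv2.INTER_CUBIC))
t=a['frame'][90:250,90:330,::-1];cv2.imwrite('pics/s14b.png',cv2.resize(t,None,fx=3.3,fy=3.3,interpolation=cv2.INTER_CUBIC))
for n in ('tray_handle','carton_a','spray_can','tape_roll','screwdriver'):
    for d in (a,b): print(n,[(np.round(r['pixel']),round(r['conf'],2)) for r in recognise(d,n)[:4]])
```

```text
41.85 [ 0.3981787  -0.48088955  0.2143197 ] [-0.05410141  1.07739834 -0.0129093 ]
tray_handle []
tray_handle [(array([413., 192.]), 0.9)]
carton_a [(array([368., 301.]), 0.85), (array([338., 227.]), 0.62)]
carton_a [(array([170., 230.]), 0.79), (array([296., 135.]), 0.26)]
spray_can [(array([240., 277.]), 0.83)]
spray_can [(array([238., 138.]), 0.89)]
tape_roll [(array([212., 241.]), 0.94)]
tape_roll [(array([297., 136.]), 0.74)]
screwdriver [(array([283., 340.]), 0.67)]
screwdriver [(array([183., 156.]), 0.77), (array([408., 190.]), 0.26)]
```

View pics/t14b.png

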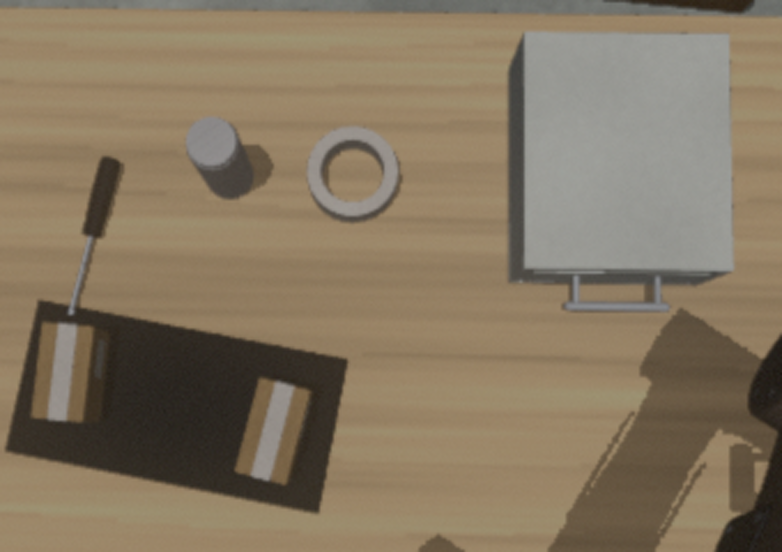

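View pics/s14b.png

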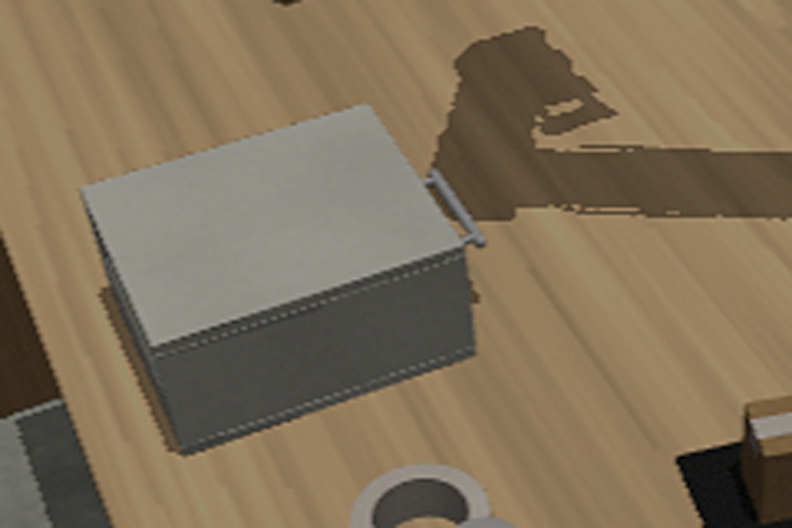

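Run:
```python
from h import *
import pickle
b=pickle.load(open('t0.pkl','rb'))
o=np.array([140,70])
print(atz(b,np.array([615,307])/2.3+o,.079),atz(b,np.array([628,270.5])/2.3+o,.13), 'panel/lip',atz(b,np.array([565,272])/2.3+o,.095))
a=pickle.load(open('s0.pkl','rb'))
for p in ((431,178),(479,240)): print(atz(a,np.array(p)/3.3+[90,90],.077))
for p in ((372,107),(465,248)): print('cab',atz(a,np.array(p)/3.3+[90,90],.13))
```

```text
[ 0.61702308 -0.27637866  0.079     ] [ 0.65218362 -0.27837965  0.13      ] panel/lip [ 0.65415498 -0.21621721  0.095     ]
[ 0.62655582 -0.3280854   0.077     ]
[ 0.62185182 -0.22512434  0.077     ]
cab [ 0.65636616 -0.38553953  0.13      ]
cab [ 0.65755479 -0.16028771  0.13      ]
```

Everything looks right, but handle-to-cabinet distance reads ~33–35 mm against ~30 expected, so I'll check the shut depth with a close wrist view.

Call:
step_arm(
  commands="-5 25 -4 0 0 0; -10 45 -8 0 0 0; -10 50 -8 0 0 0; -5 50 -8 0 0 0; 0 30 0 0 0 0; 0 0 0 0 0 0; 0 0 0 0 0 0; 0 0 0 0 0 0",
)

```text
t: 43.45
eef_pos: [0.4264, -0.2796, 0.2436]
ee_rot: [3.142, 0.002, -3.131]
force: [0.7, -0.5, 0.1]
width: 0.0198
```

Run:
```python
from h import *
s=get_state();print(s['t'],s['eef_pos'],s['ee_rot'])
d=shot('wrist','w15.png')
```

```text
43.45 [ 0.42640576 -0.27958829  0.24357987] [ 3.14158436e+00  1.57307396e-03 -3.13066819e+00]
```

View pics/w15.png

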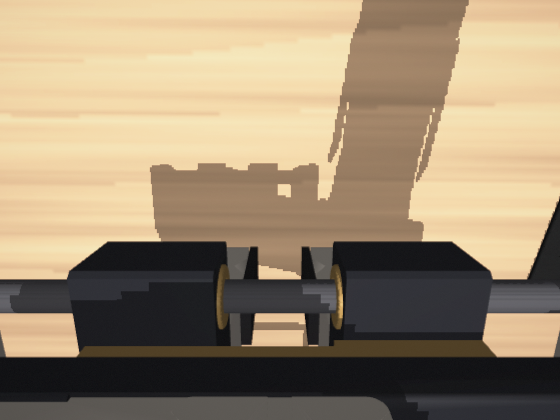

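Call:
step_arm(
  commands="-20 0 0 0 0 0; -45 0 0 0 0 0; -50 0 0 0 0 0; -50 0 0 0 0 0; -50 0 0 0 0 0; -45 0 0 0 0 0; -25 0 0 0 0 0; 0 0 0 0 0 0",
)

```text
t: 44.5
eef_pos: [0.7133, -0.2757, 0.2413]
ee_rot: [3.141, -0.001, -3.13]
force: [0.5, 0.1, -1.2]
width: 0.0199
```

Run:
```python
from h import *
d=grab_frame('top')
s=get_state();print(s['t'],s['eef_pos'],s['ee_rot'])
d=shot('wrist','w16.png')
```

```text
44.55 [ 0.71225706 -0.27575189  0.24203738] [ 3.14122050e+00 -4.92299888e-04 -3.12999884e+00]
```

View pics/w16.png

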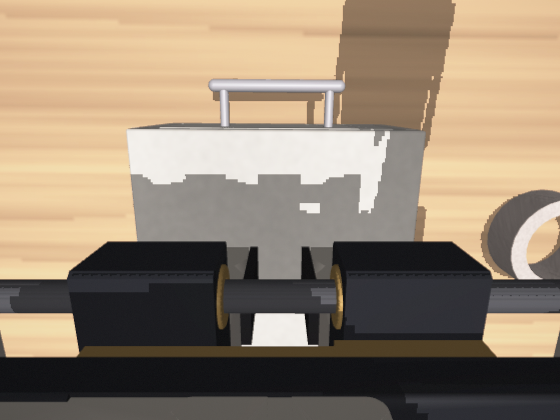

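```bash
cat > wr2.py <<'E'
from h import *
from scipy.spatial.transform import Rotation as Ro
p=np.array([.7123,-.2758,.2420]);R=Ro.from_euler('xyz',[3.1412,-.0005,-3.13]).as_matrix()
M=np.array([[0,-.9644,-.2644,.0707],[1,0,0,.0004],[0,-.2644,.9644,-.17]])
f=210/np.tan(np.radians(59.98)/2)
def w(u,v,z):
    c=np.array([(u-279.3)/f,(v-208.7)/f,1]); o=p+R@M[:,3]; d=R@M[:,:3]@c; return o+d*(z-o[2])/d[2]
for u,v,z in ((280,86,.074),(280,129,.13),(131,131,.13),(422,131,.13),(280,125,.095)): print(u,v,z,np.round(w(u,v,z),4))
E
python3 wr2.py
python3 - <<'E'
import cv2
a=cv2.imread('pics/w16.png')[70:150,120:430]
cv2.imwrite('pics/w16c.png',cv2.resize(a,None,fx=2.5,fy=5,interpolation=cv2.INTER_NEAREST))
E
```

```text
280 86 0.074 [ 0.622  -0.2758  0.074 ]
280 129 0.13 [ 0.6562 -0.2755  0.13  ]
131 131 0.13 [ 0.659  -0.3886  0.13  ]
422 131 0.13 [ 0.6564 -0.1676  0.13  ]
280 125 0.095 [ 0.6547 -0.2754  0.095 ]
```

View pics/w16c.png

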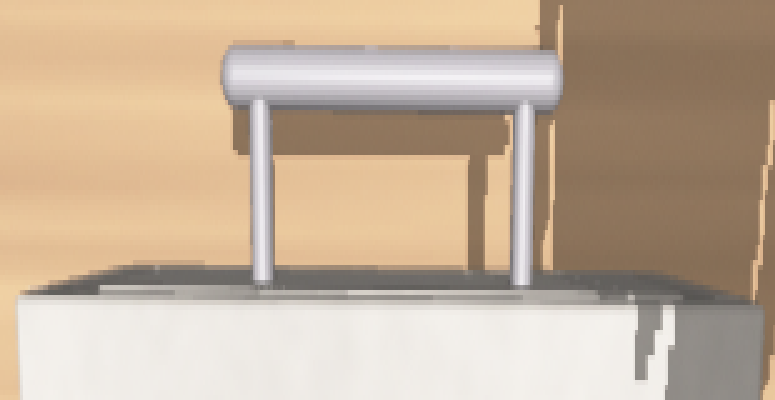

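```bash
python3 plan.py .575 -.277 .2 -3.1294 4 -.5
```

```text
t 44.6 p [ 0.7116 -0.2759  0.2429] [ 3.1414e+00  3.0000e-04 -3.1301e+00] q [-0.116  0.493  0.287 -0.    -1.364 -1.443] F [-0.59 -0.42 -0.51] w 0.0201 dist 0.1432 n 4
34.2 0.1 10.7 0 -0.125 0; 35.2 0.1 6.4 0 -0.125 0; 35.8 0.1 1.9 0 -0.125 0; 35.7 0.1 -2.5 0 -0.125 -0.001
```

Call:
step_arm(
  commands="34 0 11 0 -0.125 0; 35 0 6 0 -0.125 0; 36 0 2 0 -0.125 0; 36 0 -2 0 -0.125 0; 0 0 0 0 0 0; 7 0 13 0 0 0; 14 0 26 0 0 0; 17 0 30 0 0 0",
)

```text
t: 45.6
eef_pos: [0.5766, -0.2774, 0.1214]
ee_rot: [-3.141, 0.503, -3.129]
force: [1.2, -0.2, -0.3]
width: 0.02
```

Call:
step_arm(
  commands="17 0 30 0 0 0; 14 0 26 0 0 0; 7 0 13 0 0 0; 0 0 0 0 0 0; 0 0 0 0 0 0",
)

```text
t: 46.22
eef_pos: [0.5757, -0.2773, 0.0432]
ee_rot: [-3.141, 0.502, -3.129]
force: [0.4, -0.4, 0.0]
width: 0.0198
```

```bash
python3 plan.py .618 -.277 .04 -3.1294 4 -.5
```

```text
t 46.225 p [ 0.5757 -0.2773  0.0432] [-3.1412  0.5022 -3.129 ] q [-0.25   0.302 -0.499 -0.424 -0.308 -0.934] F [ 0.44 -0.43  0.05] w 0.0198 dist 0.0425 n 4
-8.9 0 5.8 0 0.001 0; -8.9 -0.1 5.8 0 0 0; -8.9 0 5.8 0 0.001 0; -8.9 -0.1 5.8 0 0 0
```

Call:
step_arm(
  commands="-8 0 4.5 0 0 0; -9 0 5 0 0 0; -9 0 5 0 0 0; -6 0 3.3 0 0 0; -4 0 2.2 0 0 0; -3 0 1.6 0 0 0; -2 0 1.1 0 0 0; 0 0 0 0 0 0",
)

```text
t: 47.22
eef_pos: [0.62, -0.2763, 0.0418]
ee_rot: [3.14, 0.499, -3.131]
force: [-3.9, -0.6, -0.5]
width: 0.02
```

Call:
step_arm(
  commands="-2 0 1.1 0 0 0; -2 0 1.1 0 0 0; -2 0 1.1 0 0 0; 0 0 0 0 0 0",
)

```text
t: 47.72
eef_pos: [0.6216, -0.2755, 0.0388]
ee_rot: [3.137, 0.491, -3.133]
force: [-17.9, -1.4, 1.8]
width: 0.0202
```

Same bar position (near edge x≈0.614) with a different posture: it is the tray's own stop. Withdraw.

Call:
step_arm(
  commands="5 0 -2.5 0 0 0; 10 0 -5 0 0 0; 20 0 -11 0 0 0; 25 0 -14 0 0 0; -5 0 -20 0 0 0; -15 0 -35 0 0 0; -20 0 -40 0 0 0; 0 0 0 0 0 0",
)

```text
t: 48.72
eef_pos: [0.5522, -0.2784, 0.1508]
ee_rot: [-3.137, 0.511, -3.127]
force: [-0.1, -0.1, -0.5]
width: 0.0199
```

Run:
```python
from h import *
s=get_state();print(s['t'],s['eef_pos'],s['force'])
a=shot('scene','s17.png');job_done()
```

```text
48.725 [ 0.55219813 -0.27839286  0.15082671] [-0.06986741 -0.11351278 -0.52343467]
the job is handed in; nothing more can be done
```

View pics/s17.png

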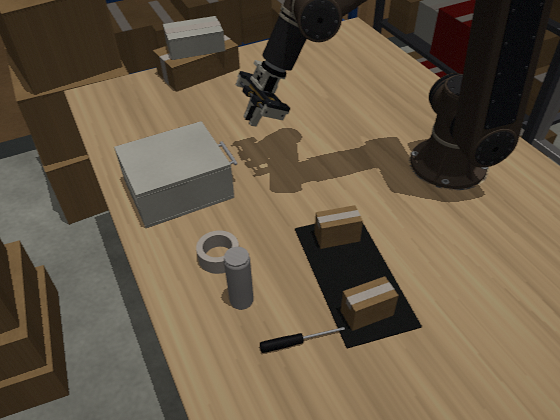

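I hefted the cartons left to right: A weighed about 2.3 N, B about 7 N and C about 2 N. B was the heavy one, so I stood it in the tray, pushed the tray to its stop and handed the job in at about 49 s.

**Last checks:**
- **Cartons:** A and C stand upright on the mat. B stood upright in the tray when I last saw it, while the tray was still partly open. It can't be seen now.
- **Bystanders:** the tape roll, can and screwdriver show no visible movement.
- **Robot:** the gripper is clear of everything, with wrist force near zero.

**What disagreed:**
- **Fingertips:** in the pictures they sat about 10–20 mm above the TCP, not 25 mm ahead of it as stated. On the first push the fingers passed over the bar and pushed the panel instead. I backed out and pushed the bar from lower down.
- **Shut depth:** with the tray shut, the handle is about 33–35 mm in front of the cabinet, where I worked out about 30 mm from the text. The tray stopped hard in the same place in two pushing postures (18 and 24 N), so I took that as fully shut. I could not confirm it to the millimetre.

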